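# Tip the drained bottle stand onto its base and load it

### The job

The grey L-shaped bottle stand was left standing on its end panel to drain. Tip it over about its heel edge onto its base, keeping the heel down on the table about where it is and letting the base down gently. Then stand the red-capped bottle in the pocket next to the panel and the white-capped bottle in the other pocket, and leave everything else where it is.

Things in the scene. Friction and masses are not known exactly. Their poses are not given: they have to be found in the camera images.
- bottle_stand: Grey plastic L-shaped stand, 0.2-0.45 kg, loose. Origin: middle of the heel edge (outer corner of the L). Own x runs from the heel along the end panel, z along the base block, y along the heel edge. At the start z is up and x level, roughly to the robot's left. It must turn 90 degrees about the heel, the block's top going to its own -x (roughly the robot's right), until the face x = 0 lies on the table and x is up.
- stand_base_mid (a point): Centre of the stand's base block, axes as the stand's. In the stand's frame the block fills x 0 to 40, y -29 to 29, z 0 to 140 mm (upright at first). Its flat side faces y = -29 and 29 can be pinched; it can turn between the pads. It loses balance after about 20 degrees, then falls unless held.
- stand_panel_mid (a point): Centre of the stand's end panel, lying flat at first, upright at the end; axes as the stand's. In the stand's frame the panel fills x 40 to 95, y -29 to 29, z 0 to 12 mm.
- pocket_panel (a point): Centre of the floor of the round pocket next to the end panel, 50 mm from the heel along the block: pocket 36 mm wide, 18 mm deep, floor 22 mm and rim 40 mm above the underside of the base. It opens along the stand's x axis.
- pocket_open (a point): The same for the other pocket, 110 mm from the heel, near the free end of the base.
- red_bottle_mid (a point): Round white plastic dropper bottle with a red cap and red band, standing, body 29 mm across and 52 mm high, 71 mm high with its cap, 40 g; the point is on its axis, 35.5 mm above its underside, z up. Grasp it round the body, which is below 52 mm.
- white_bottle_mid (a point): The same kind of bottle with a white cap and green band; same sizes; point 35.5 mm above its underside.
- timer: Bystander: small white bench timer with buttons, 62 x 62 x 15 mm, loose, to the left of the stand; origin at the centre of its underside.
- petri_dish: Bystander: petri dish, 62 mm across, 13 mm high, loose, beyond the stand; origin at the centre of its underside.
There are look-alikes about, which are no part of the job. What is shaped like the bottle_stand but green or purple is not meant.

How it is judged:
On the way:
1. the stand lies flat on its base (angle between bottle_stand's own x axis and vertical below 0.06 rad), for 0.2 s.
At the end, for the whole second after the job is handed in: Stand flat on its base (within 0.06 rad), heel on the table within 50 mm of its start; red-capped bottle in the pocket next to the panel, white-capped in the other, each upright (0.12 rad), within 7 mm of the pocket centre and down on its floor (5 mm) (angle between bottle_stand's own x axis and vertical below 0.06 rad and distance of bottle_stand from where it was at the start of the episode below 0.05 m and height (world z) of bottle_stand below 0.006 m and horizontal distance between red_bottle_mid and pocket_panel below 0.007 m and angle between each of red_bottle_mid, white_bottle_mid's own z axis and vertical below 0.12 rad and x of red_bottle_mid in the frame of bottle_stand between 0.052 and 0.062 m and horizontal distance between white_bottle_mid and pocket_open below 0.007 m and x of white_bottle_mid in the frame of bottle_stand between 0.052 and 0.062 m); the robot touches nothing.
It fails at once if the stand's heel is lifted more than 25 mm off the table (height (world z) of bottle_stand above 0.025 m).
It fails at once if the stand falls or is slammed over (turns faster than 5 rad/s) (angular speed of bottle_stand above 5 rad/s).
It fails at once if a bottle is knocked over (angle between any of red_bottle_mid, white_bottle_mid's own z axis and vertical above 0.9 rad).
It fails at once if a bystander is pushed more than 30 mm (distance of any of timer, petri_dish from where it was at the start of the episode above 0.03 m).
It also fails if it takes over 67 s, if anything falls off the work surface, if the arm or the gripper's body presses on something with over 40 N, if the wrist force passes 120 N, or if a joint passes its speed limit or range.

### The arm

A 6-joint arm with a two-finger parallel gripper is mounted at the origin on a cart in front of the work surface, level with it; the furniture and walls round the work are solid. World frame = base frame: x ahead of the robot, y to its left, z up, the work surface at z = 0. Lengths are in m, angles in rad, forces in N, time in s.
With the tool pointing down it reaches from about 0.35 to 0.85 m from the base axis. Payload 8.1 kg.
Tool frame: the origin (TCP) lies between the finger pads; the fingertips stand 8 mm ahead of it and the grasp point (between the pads) lies 11 mm behind it (robot.tip_reach is the y of the fingertips in the tool frame, in m); y points along the fingers, z is the direction in which the jaws open and shut, and the axes are right-handed (so a half turn about y gives the same grasp; the last joint's range is limited). The gripper opens to 93 mm and grips with 3 to 60 N. Pads are 15 mm wide; open, the fingers measure 128 mm over their backs; the gripper's body (75 mm by 188 mm) begins 65 mm behind the grasp point.
Start: joints at [-1.22, 0.13, 1.488, -0, 1.523, -0.085], TCP at [0.253, -0.544, 0.227] pointing down, gripper open.
Joint ranges: [-2.96, 2.96], [-0.89, 2.26], [0.02, 2.5], [-1.34, 4.48], [0, 2.73], [-2.66, 2.66]. Speed limits (rad/s): [2.39, 2.39, 2.79, 3.14, 3.14, 3.14].

### API

Orientations are given as a rotation vector (axis times angle).
In Python, from plant import robot gives the robot as it stands.
- The arm moves only by the tool carry_out, never from a script. Its argument "increments" is a list of rows, each an object with "linear": the shift along the tool's x, y, z in m, a list of three; "yaw": the turn about the tool's y in rad. A call has 1 to 5 rows; each row is the pose to reach, as a shift and turn from the pose measured when the call began, along the tool's axes at that moment; what a row does not reach only later rows make up. A row lasts 1/8 s, in which the tool goes at most 62.5 mm and 10.7 degrees, less where a joint would pass 70% of its speed; a pose out of reach is approached as far as the arm can. A call with a gripper value outside its range is refused whole. "gripper" is the opening, from 0 (shut) to 1 (fully open), set as the call begins (left out, the last holds). The fingers move at their own pace and stop on an object; "newtons" is the grip in N (left out, the last holds). Time passes only in rows, so rows that repeat a pose let the fingers close. It gives the time, the measured TCP pose, the force and the opening at its end, in the units of the state.
- robot.read_state(): the state, without advancing time (a new reading comes with each control period).
- robot.read_camera(name): name is "scene" or "top"; returns the picture (480x640x3 uint8, blue, green, red); there is no depth.
- robot.camera_params(name): a dict with "fov_y" (degrees; the focal length in pixels is half the picture's height over the tangent of half this angle, whatever the lens; pixels are square), "cx", "cy" (the principal point, pixels), "k1" (the pictures are not rectified: a ray, as slopes to the right and down, at radius r is drawn at 1 + k1 r^2 times it, then the intrinsics apply), "R" (3x3) and "t" (3): a world point X has camera coordinates R X + t. Camera axes: x right, y down, z forward; pixel columns grow to the right and rows downward; lengths in m; the calibration is good to about 2 mm. A picture is of the moment at which its call begins. camera_params takes no time and is no camera call.
- robot.close_job(): hands the job in, once; it reports no verdict.
The state is a dict: "t": time; "q": joint angles; "dq": joint speeds; "joint_torque": joint torques, N m; "tool_pos": TCP position; "orientation": TCP orientation; "force": force on the tool from outside, world axes, zero at the start; "wrist_torque": the same for the moment, N m; "opening": finger opening in m.
Only numpy, scipy, OpenCV 4.12 (cv2) and the standard library are available. Lean on these libraries where they do the work, as an engineer would, in place of code of your own. Each camera call takes 0.05 s, during which the arm holds its last target.

## Working session

There is one attempt and no reset: what is moved stays moved. The work goes in short steps, Python scripts to look and compute and a tool call to move; the robot and the scene stay as the last step left them, time stands still between calls to the robot, and variables do not carry over. Pictures are saved under pics/ and viewed, and the job is handed in when it is done.

Besides the shell and the picture viewer there is one more tool, called after "Call:" in YAML: its name, and indented under it one key for each argument. carry_out: Moves the arm, as the interface text tells. Its arguments: {"type":"object","properties":{"increments":{"type":"array","items":{"type":"object","properties":{"linear":{"type":"array","items":{"type":"number"}},"yaw":{"type":"number"}}}},"gripper":{"type":"number"},"newtons":{"type":"number"}},"required":["increments"]}

```bash
ls; mkdir -p pics; python3 - <<'E'
from plant import robot
import cv2
s=robot.read_state();print(s)
for n in("scene","top"):
    cv2.imwrite(f"pics/{n}0.png",robot.read_camera(n));print(n,robot.camera_params(n))
E
```

```text
pics
{'t': 0.0, 'q': array([-1.22041606e+00,  1.31131740e-01,  1.48926362e+00, -2.42248039e-05,
        1.52302287e+00, -8.54410824e-02]), 'dq': array([-1.31082151e-04, -2.57410507e-05,  6.02344755e-04,  1.30326595e-03,
        1.03721486e-03, -5.81052111e-04]), 'joint_torque': array([-3.09508896e-04, -5.59844685e+01, -4.91753483e+01,  7.66977668e-02,
        3.57816217e-02, -2.04415192e-04]), 'tool_pos': array([ 0.2530909 , -0.54339372,  0.22561363]), 'orientation': array([-0.43877814,  1.98220814, -1.97854418]), 'force': array([ 0.20062268, -0.17289473, -0.59162194]), 'wrist_torque': array([-0.04052107,  0.03707161,  0.04464665]), 'opening': 0.09322013855746202}
scene {'fov_y': 44.69124454275209, 'cx': 336.79909955287525, 'cy': 237.3697201468412, 'k1': -0.06153029259197012, 'R': array([[ 0.97720187, -0.21227792, -0.00381955],
       [-0.14168164, -0.6386088 , -0.7563763 ],
       [ 0.15812279,  0.7396735 , -0.6541256 ]]), 't': array([-0.5466735 ,  0.14678156,  1.28749153])}
top {'fov_y': 43.1737212670947, 'cx': 315.7786145082214, 'cy': 246.16874269473425, 'k1': -0.14079482628290252, 'R': array([[-0.00137736, -0.99985509,  0.01696758],
       [-0.98285708, -0.00177466, -0.18436054],
       [ 0.18436393, -0.01693064, -0.98271221]]), 't': array([-0.00748294,  0.54946171,  1.3554751 ])}
```

View pics/scene0.png

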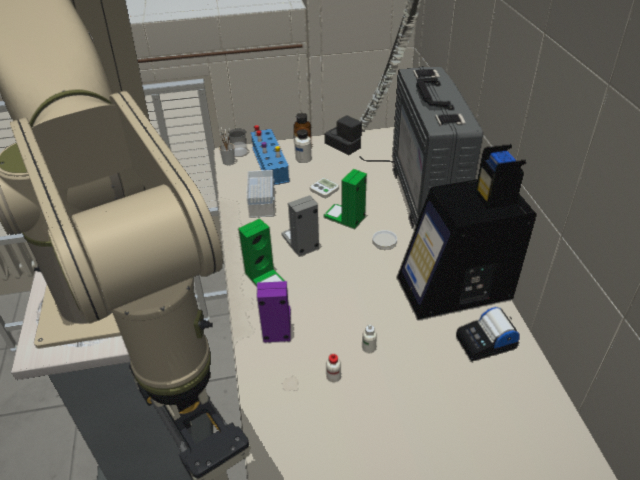

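View pics/top0.png

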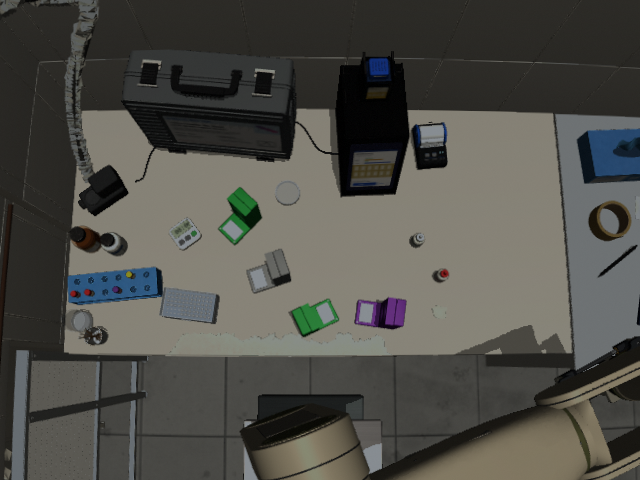

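```bash
cat > h.py <<'E'
import numpy as np, cv2, glob
from plant import robot
from scipy.spatial.transform import Rotation as Rot
def K(n):
    p=robot.camera_params(n); f=240/np.tan(np.radians(p['fov_y']/2)); return p,f
def proj(n,X):
    p,f=K(n); c=np.atleast_2d(X)@p['R'].T+p['t']; s=c[:,:2]/c[:,2:]; r2=(s**2).sum(1,keepdims=True)
    return s*(1+p['k1']*r2)*f+[p['cx'],p['cy']]
def ray(n,uv):
    p,f=K(n); d=(np.array(uv,float)-[p['cx'],p['cy']])/f; s=d.copy()
    for _ in range(30): s=d/(1+p['k1']*(s@s))
    v=p['R'].T@np.r_[s,1]; return -p['R'].T@p['t'], v/np.linalg.norm(v)
def onz(n,uv,z):
    o,d=ray(n,uv); return o+d*(z-o[2])/d[2]
def tri(a,b):
    # a=(cam,uv)
    (o1,d1),(o2,d2)=ray(*a),ray(*b)
    A=np.c_[d1,-d2]; s,*_=np.linalg.lstsq(A,o2-o1,rcond=None)
    p1,p2=o1+d1*s[0],o2+d2*s[1]; return (p1+p2)/2, np.linalg.norm(p1-p2)
def pic(n,name):
    im=robot.read_camera(n); cv2.imwrite(f'pics/{name}.png',im); return im
def crop(im,x,y,w,h,k,name):
    c=cv2.resize(im[y:y+h,x:x+w],None,fx=k,fy=k,interpolation=cv2.INTER_CUBIC); cv2.imwrite(f'pics/{name}.png',c)
E
python3 - <<'E'
from h import *
a=cv2.imread('pics/scene0.png');b=cv2.imread('pics/top0.png')
A=cv2.resize(a[180:270,260:350],(400,400),interpolation=cv2.INTER_CUBIC)
B=cv2.resize(b[230:310,230:310],(400,400),interpolation=cv2.INTER_CUBIC)
cv2.imwrite('pics/c1.png',np.hstack([A,B]))
A=cv2.resize(a[310:400,310:400],(400,400),interpolation=cv2.INTER_CUBIC)
B=cv2.resize(b[220:300,390:470],(400,400),interpolation=cv2.INTER_CUBIC)
cv2.imwrite('pics/c2.png',np.hstack([A,B]))
E
```

```text
(no output)
```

View pics/c1.png

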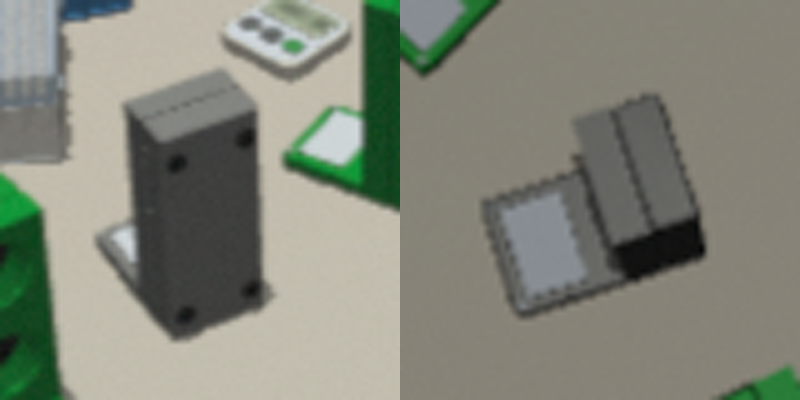

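View pics/c2.png

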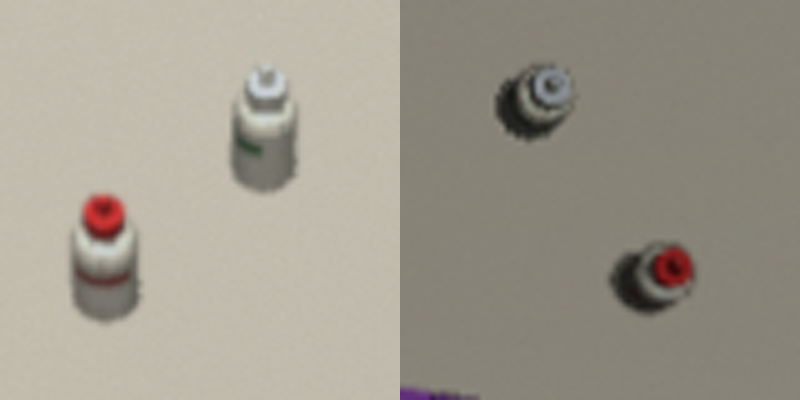

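```bash
python3 - <<'E'
from h import *
T=lambda u,v:(u-400)/5+230-.4 if 0 else None
def t(u,v,ox=230,oy=230):return ('top',((u-400)/5+ox-.4,v/5+oy-.4))
def s(u,v,ox=260,oy=180):k=400/90;return ('scene',(u/k+ox-.4,v/k+oy-.4))
P={'x40far':(t(575,118),s(222,70)),'x0far':(t(655,95),s(257,105)),'x0near':(t(703,213),s(160,142)),'x40near':(t(613,247),s(125,105)),
'heelnear':(t(703,255),s(178,338))}
for k,(a,b) in P.items(): p,e=tri(a,b); print(k,p.round(4),round(e,4))
print('panel near/far z12',onz(*t(520,315),.012),onz(*t(483,203),.012),'heelfar scene',onz(*s(264,295),0), 'heelnear',onz(*s(178,338),0),onz(*t(703,255),0))
P={'whitecaptop':(t(550,83,390,220),s(266,72,310,310)),'redcaptop':(t(676,264,390,220),s(104,203,310,310)),}
for k,(a,b) in P.items(): p,e=tri(a,b); print(k,p.round(4),round(e,4))
print('cap at .07',onz(*t(550,86,390,220),.068),onz(*t(674,267,390,220),.068))
E
```

```text
x40far [0.5178 0.1051 0.1374] 0.0004
x0far [0.5288 0.0705 0.1382] 0.0024
x0near [0.476  0.0493 0.1397] 0.0005
x40near [0.4627 0.0881 0.136 ] 0.0026
heelnear [0.4775 0.0527 0.0015] 0.0042
panel near/far z12 [0.44542622 0.13838093 0.012     ] [0.49863005 0.15676976 0.012     ] heelfar scene [0.53193928 0.07882608 0.        ] heelnear [0.47984983 0.05454421 0.        ] [0.47559591 0.05273109 0.        ]
whitecaptop [ 0.5713 -0.248   0.0653] 0.001
redcaptop [ 0.4861 -0.3038  0.0659] 0.0005
cap at .07 [ 0.56879382 -0.24738603  0.068     ] [ 0.48417253 -0.30228107  0.068     ]
```

```bash
python3 - <<'E'
from h import *
b=cv2.imread('pics/top0.png')
crop(b,160,170,180,170,4,'c3')
s=robot.read_state(); print(Rot.from_rotvec(s['orientation']).as_matrix().round(3))
hsv=cv2.cvtColor(b,cv2.COLOR_BGR2HSV)
for nm,lo,hi in(('green',(45,80,30),(75,255,255)),('purple',(130,80,30),(160,255,255))):
    m=cv2.inRange(hsv,lo,hi); cs,_=cv2.findContours(m,0,2)
    for c in cs:
        if cv2.contourArea(c)<150: continue
        bx=cv2.boxPoints(cv2.minAreaRect(c)); x,y,w,h=cv2.boundingRect(c); print(nm,x,y,w,h)
        ap=cv2.approxPolyDP(c,2.0,True)[:,0]
        print([ (tuple(map(int,p)),tuple(onz('top',p,.14)[:2].round(3)),tuple(onz('top',p,.0)[:2].round(3))) for p in ap])
print('petri',onz('top',(288,193),.013))
E
```

```text
[[-0.907 -0.001  0.422]
 [-0.422  0.002 -0.907]
 [-0.    -1.    -0.002]]
green 292 299 47 36
[((328, 299), (np.float64(0.418), np.float64(-0.032)), (np.float64(0.432), np.float64(-0.037))), ((311, 307), (np.float64(0.401), np.float64(0.005)), (np.float64(0.413), np.float64(0.003))), ((307, 303), (np.float64(0.409), np.float64(0.013)), (np.float64(0.422), np.float64(0.013))), ((292, 311), (np.float64(0.392), np.float64(0.045)), (np.float64(0.403), np.float64(0.048))), ((302, 334), (np.float64(0.343), np.float64(0.024)), (np.float64(0.349), np.float64(0.024))), ((338, 320), (np.float64(0.373), np.float64(-0.053)), (np.float64(0.382), np.float64(-0.06)))]
green 219 187 39 58
[((240, 187), (np.float64(0.666), np.float64(0.162)), (np.float64(0.706), np.float64(0.177))), ((227, 198), (np.float64(0.641), np.float64(0.19)), (np.float64(0.678), np.float64(0.209))), ((237, 214), (np.float64(0.604), np.float64(0.167)), (np.float64(0.638), np.float64(0.183))), ((233, 213), (np.float64(0.607), np.float64(0.176)), (np.float64(0.641), np.float64(0.193))), ((219, 227), (np.float64(0.575), np.float64
[... 1239 characters left out ...]
9), np.float64(-0.143)), (np.float64(0.422), np.float64(-0.161)))]
purple 384 298 22 29
[((388, 298), (np.float64(0.42), np.float64(-0.161)), (np.float64(0.434), np.float64(-0.18))), ((384, 308), (np.float64(0.398), np.float64(-0.152)), (np.float64(0.41), np.float64(-0.17))), ((385, 324), (np.float64(0.364), np.float64(-0.153)), (np.float64(0.372), np.float64(-0.172))), ((400, 326), (np.float64(0.36), np.float64(-0.185)), (np.float64(0.367), np.float64(-0.207))), ((403, 324), (np.float64(0.364), np.float64(-0.192)), (np.float64(0.372), np.float64(-0.214))), ((405, 300), (np.float64(0.415), np.float64(-0.197)), (np.float64(0.429), np.float64(-0.221)))]
petri [0.68764358 0.05914189 0.013     ]
```

View pics/c3.png

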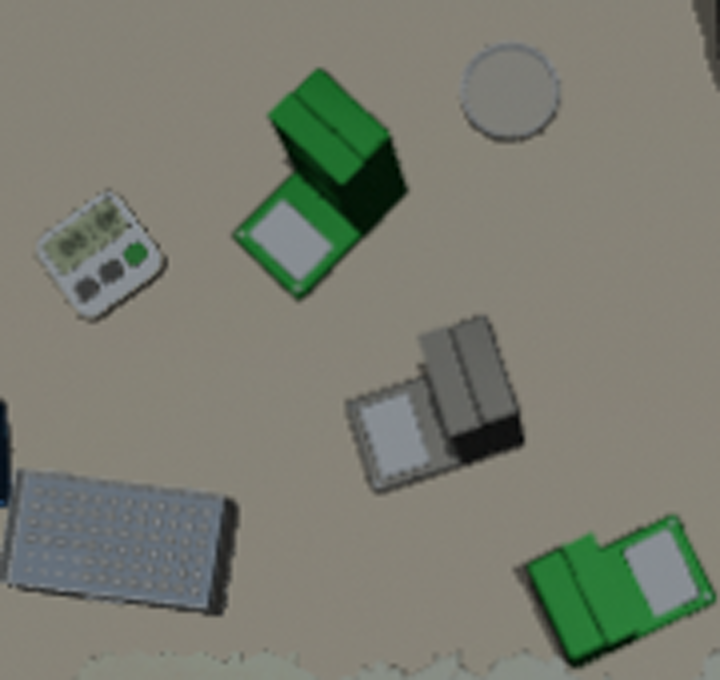

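```bash
cat >> h.py <<'E'
def inc(*targets):
    """world TCP targets (x,y,z[,angle of tool z deg]) -> tool increments"""
    s=robot.read_state(); M=Rot.from_rotvec(s['orientation']).as_matrix()
    a0=np.degrees(np.arctan2(M[1,2],M[0,2])); print('t',round(s['t'],3),'tcp',s['tool_pos'].round(4),'ztool ang',round(a0,2),'F',s['force'].round(1),'open',round(s['opening'],4))
    for T in targets:
        d=M.T@(np.array(T[:3])-s['tool_pos']); y=0
        if len(T)>3: y=-np.radians((T[3]-a0+180)%360-180)
        print(d.round(4),'yaw',round(float(y),3))
E
python3 - <<'E'
from h import *
inc((.494,.086,.2,19.5))
E
```

```text
t 0.1 tcp [ 0.2531 -0.5434  0.2257] ztool ang -65.03 F [-0.3  0.5 -1.1] open 0.0931
[-0.4841  0.0266 -0.4689] yaw -1.475
```

Call:
carry_out:
  increments:
    - {"linear": [-0.484,0.02,-0.469],"yaw": -1.475}
    - {"linear": [-0.484,0.02,-0.469],"yaw": -1.475}
    - {"linear": [-0.484,0.02,-0.469],"yaw": -1.475}
    - {"linear": [-0.484,0.02,-0.469],"yaw": -1.475}
    - {"linear": [-0.484,0.02,-0.469],"yaw": -1.475}
  gripper: 1
  newtons: 15

```text
t: 0.72
tool_pos: [0.3649, -0.2501, 0.2169]
orientation: [-1.111, 1.35, -1.348]
force: [0.6, -1.0, -0.1]
opening: 0.0929
```

```bash
python3 - <<'E'
from h import *
inc((.494,.086,.2,19.5))
E
```

```text
t 0.725 tcp [ 0.3649 -0.2501  0.2169] ztool ang -10.99 F [ 0.6 -1.  -0.1] open 0.0929
[-0.3546  0.0174  0.0627] yaw -0.532
```

Call:
carry_out:
  increments:
    - {"linear": [-0.3546,0.016,0.0627],"yaw": -0.532}
    - {"linear": [-0.3546,0.016,0.0627],"yaw": -0.532}
    - {"linear": [-0.3546,0.016,0.0627],"yaw": -0.532}
    - {"linear": [-0.3546,0.016,0.0627],"yaw": -0.532}
    - {"linear": [-0.3546,0.016,0.0627],"yaw": -0.532}

```text
t: 1.35
tool_pos: [0.4765, 0.0416, 0.2034]
orientation: [-1.35, 0.955, -0.954]
force: [0.8, 0.0, 0.4]
opening: 0.0931
```

```bash
python3 - <<'E'
from h import *
inc((.494,.086,.2,19.5))
a=pic('scene','s1');b=pic('top','t1')
crop(a,200,130,200,150,4,'s1c')
crop(b,190,180,160,150,4,'t1c')
E
```

```text
t 1.35 tcp [0.4765 0.0416 0.2034] ztool ang 19.5 F [0.8 0.  0.4] open 0.0931
[-0.036   0.0034  0.0314] yaw 0.0
```

View pics/s1c.png

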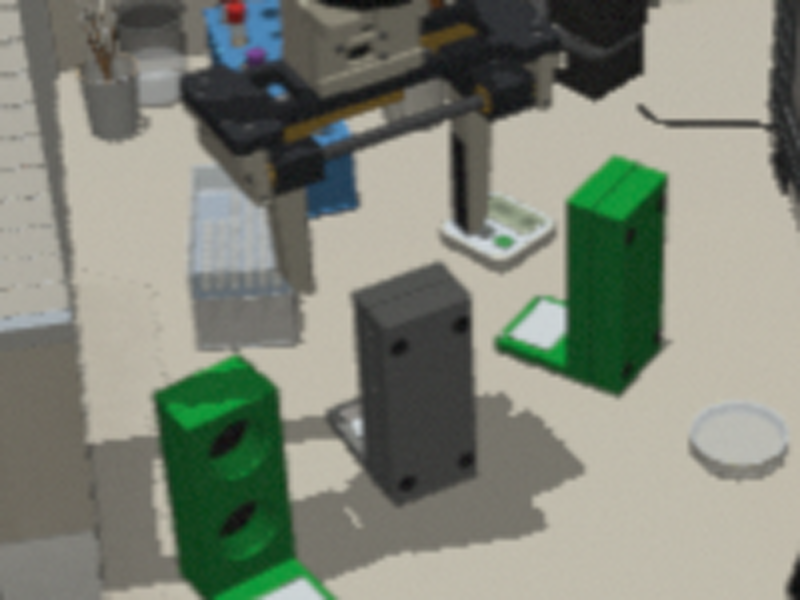

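View pics/t1c.png

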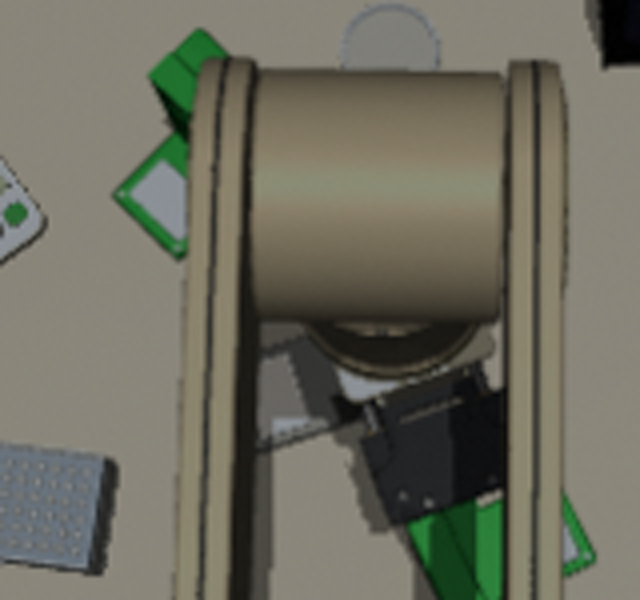

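Call:
carry_out:
  increments:
    - {"linear": [-0.036,0.003,0.0315]}
    - {"linear": [-0.036,0.003,0.0315]}

```text
$.increments[0]: bad value
```

```bash
python3 - <<'E'
from h import *
inc((.494,.086,.104,19.5))
a=pic('scene','s2')
crop(a,200,130,200,150,4,'s2c')
E
```

```text
t 1.45 tcp [0.4766 0.045  0.2028] ztool ang 19.85 F [ 0.1 -0.8 -0.3] open 0.0931
[-0.0323  0.0989  0.0302] yaw 0.006
```

View pics/s2c.png

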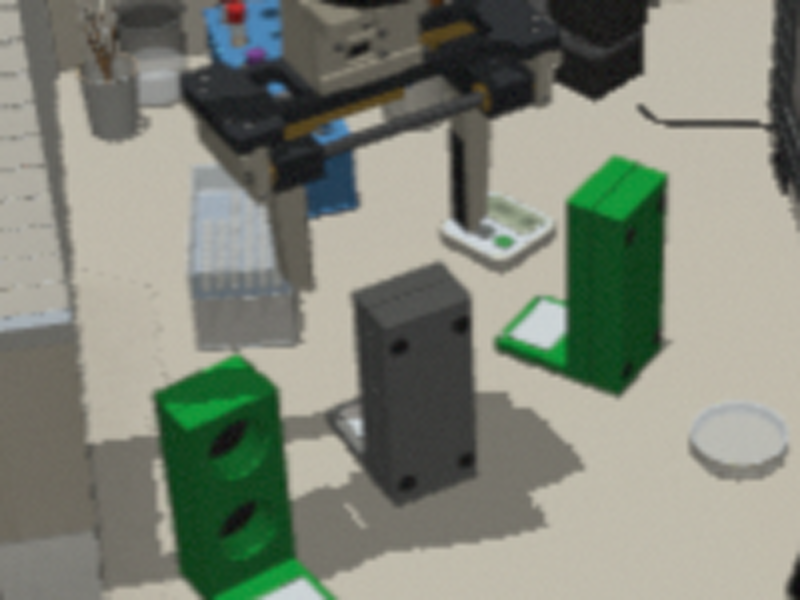

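Yaw is required in every row.

Call:
carry_out:
  increments:
    - {"linear": [-0.0323,0.003,0.0302],"yaw": 0.006}
    - {"linear": [-0.0323,0.003,0.0302],"yaw": 0.006}
    - {"linear": [-0.0323,0.04,0.0302],"yaw": 0.006}
    - {"linear": [-0.0323,0.04,0.0302],"yaw": 0.006}

```text
t: 2.0
tool_pos: [0.4909, 0.0814, 0.1599]
orientation: [-1.354, 0.963, -0.951]
force: [-0.3, -0.7, -0.3]
opening: 0.0929
```

```bash
python3 - <<'E'
from h import *
inc((.494,.086,.104,19.5))
a=pic('scene','s3')
crop(a,200,130,200,150,4,'s3c')
E
```

```text
t 2.0 tcp [0.4909 0.0814 0.1599] ztool ang 19.38 F [-0.3 -0.7 -0.3] open 0.0929
[-0.0031  0.0559  0.0048] yaw -0.002
```

View pics/s3c.png

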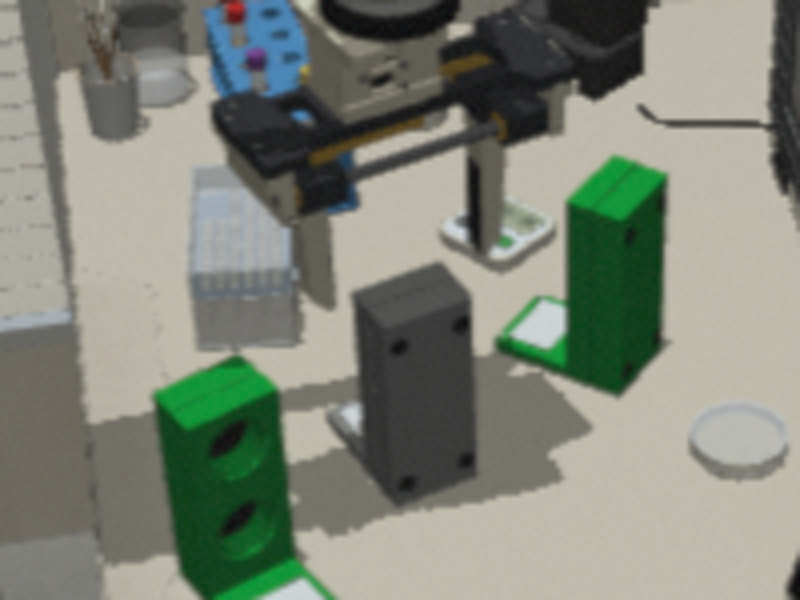

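```bash
python3 - <<'E'
from h import *
s=robot.read_state();M=Rot.from_rotvec(s['orientation']).as_matrix();p=s['tool_pos']
for dz in(-.0465,0,.0465):print(((proj('scene',p+M@[0,.008,dz])-[200,130])*4).round(0))
E
```

```text
[[327. 295.]]
[[400. 268.]]
[[470. 243.]]
```

Call:
carry_out:
  increments:
    - {"linear": [-0.003,0.03,0.004],"yaw": 0}
    - {"linear": [-0.003,0.056,0.004],"yaw": 0}
    - {"linear": [-0.003,0.056,0.004],"yaw": 0}

```text
t: 2.42
tool_pos: [0.4935, 0.0849, 0.1054]
orientation: [-1.354, 0.963, -0.952]
force: [-1.5, 0.2, -0.4]
opening: 0.0927
```

```bash
python3 - <<'E'
from h import *
inc((.494,.086,.104,19.5))
a=pic('scene','s4')
crop(a,200,130,200,150,4,'s4c')
E
```

```text
t 2.425 tcp [0.4935 0.0849 0.1054] ztool ang 19.33 F [-1.5  0.2 -0.4] open 0.0927
[-0.0009  0.0014  0.0008] yaw -0.003
```

View pics/s4c.png

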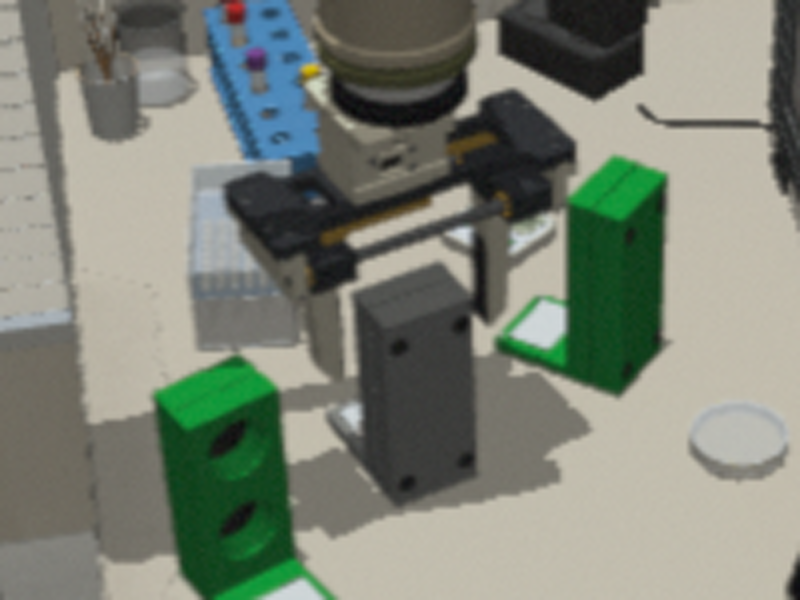

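Call:
carry_out:
  increments:
    - {"linear": [0,0.0,0.0],"yaw": 0}
    - {"linear": [0,0.0,0.0],"yaw": 0}
    - {"linear": [0,0,0],"yaw": 0}
    - {"linear": [0,0,0],"yaw": 0}
    - {"linear": [0,0,0],"yaw": 0}
  gripper: 0
  newtons: 15

```text
t: 3.1
tool_pos: [0.4947, 0.0851, 0.1071]
orientation: [-1.352, 0.961, -0.954]
force: [-0.7, -0.3, 2.8]
opening: 0.0583
```

```bash
python3 - <<'E'
from h import *
inc((.494,.086,.104,19.5))
a=pic('scene','s5')
crop(a,200,130,200,150,4,'s5c')
E
```

```text
t 3.1 tcp [0.4947 0.0851 0.1071] ztool ang 19.34 F [-0.7 -0.3  2.8] open 0.0583
[-0.001   0.0031 -0.0004] yaw -0.003
```

View pics/s5c.png

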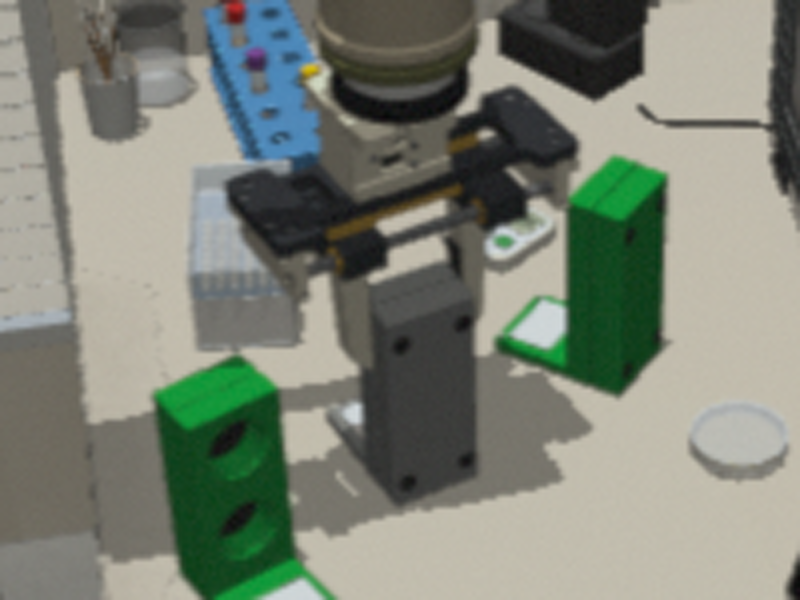

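```bash
cat >> h.py <<'E'
G0=np.array([.4947,.0851,.1071+.011]); dv=np.array([.333,-.943]); ZO=0.0
def arc(ths,x0=.0266,z0=.118):
    r=np.hypot(x0,z0);f=np.arctan2(x0,z0)
    s=robot.read_state(); M=Rot.from_rotvec(s['orientation']).as_matrix()
    print('t',s['t'],'tcp',s['tool_pos'].round(4),'F',s['force'].round(1),'T',s['wrist_torque'].round(2),'open',round(s['opening'],4))
    for t in ths:
        a=np.radians(t)-f; P=np.r_[G0[:2]+dv*(r*np.sin(a)+x0), r*np.cos(a)-.011+ZO]
        print(t,(M.T@(P-s['tool_pos'])).round(4))
E
python3 - <<'E'
from h import *
arc([3,6,10,14,18])
E
```

```text
t 3.15 tcp [0.4947 0.0851 0.107 ] F [-1.1 -0.5  3.4] T [-0.08  0.06  0.01] open 0.0579
3 [ 0.0062 -0.0012 -0.    ]
6 [ 0.0125 -0.0021 -0.    ]
10 [ 0.0209 -0.0028 -0.    ]
14 [ 0.0294 -0.003   0.    ]
18 [ 0.0378 -0.0025  0.    ]
```

Call:
carry_out:
  increments:
    - {"linear": [0.006,-0.0012,0],"yaw": 0}
    - {"linear": [0.0125,-0.0021,0],"yaw": 0}
    - {"linear": [0.021,-0.0028,0],"yaw": 0}
    - {"linear": [0.0294,-0.003,0],"yaw": 0}
    - {"linear": [0.0294,-0.003,0],"yaw": 0}

```text
t: 3.78
tool_pos: [0.5047, 0.0566, 0.1099]
orientation: [-1.352, 0.962, -0.955]
force: [-0.6, 0.2, -2.4]
opening: 0.0582
```

```bash
python3 - <<'E'
from h import *
a=pic('scene','s6')
crop(a,200,130,200,150,4,'s6c')
arc([14,18,22,26,30,34,38])
E
```

```text
t 3.825 tcp [0.5045 0.057  0.1099] F [ 0.2  0.5 -3.4] T [-0.02 -0.12 -0.01] open 0.0582
14 [-0.0005 -0.      0.0001]
18 [0.008  0.0004 0.0001]
22 [0.0163 0.0015 0.0001]
26 [0.0246 0.0031 0.0002]
30 [0.0328 0.0053 0.0002]
34 [0.0408 0.0081 0.0002]
38 [0.0485 0.0114 0.0003]
```

View pics/s6c.png

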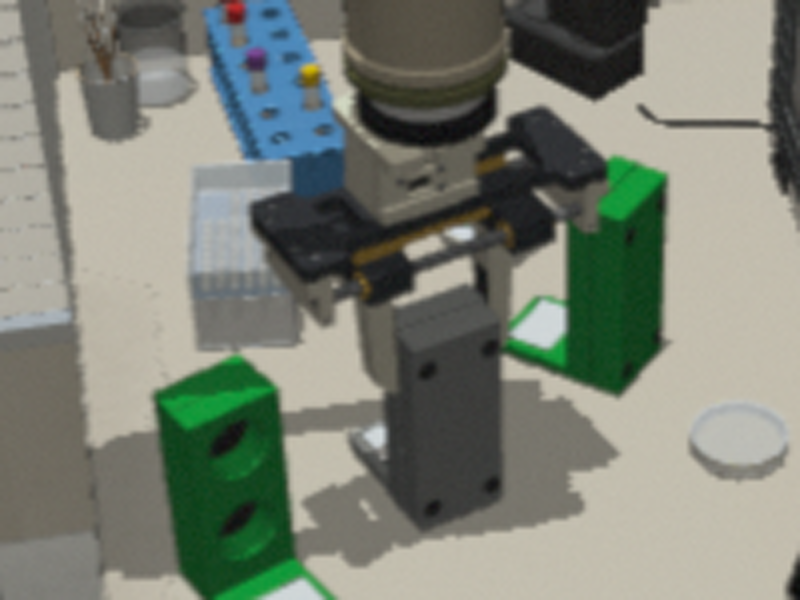

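Call:
carry_out:
  increments:
    - {"linear": [-0.01,0,0],"yaw": 0}
    - {"linear": [-0.02,0,0],"yaw": 0}
    - {"linear": [-0.0295,0,0],"yaw": 0}
    - {"linear": [-0.0295,0.003,0],"yaw": 0}
    - {"linear": [-0.0295,0.004,0],"yaw": 0}

```text
t: 4.45
tool_pos: [0.4947, 0.0854, 0.1069]
orientation: [-1.352, 0.962, -0.953]
force: [-7.4, 1.1, 14.1]
opening: 0.058
```

```bash
python3 - <<'E'
from h import *
arc([0,3,6,10,14,18])
E
```

```text
t 4.45 tcp [0.4947 0.0854 0.1069] F [-7.4  1.1 14.1] T [ 0.17  1.58 -0.07] open 0.058
0 [ 0.0003 -0.0001 -0.    ]
3 [ 0.0065 -0.0013 -0.    ]
6 [ 0.0127 -0.0022 -0.    ]
10 [ 0.0211 -0.003  -0.    ]
14 [ 0.0296 -0.0031 -0.    ]
18 [ 0.038  -0.0026  0.    ]
```

Call:
carry_out:
  increments:
    - {"linear": [0,0.0,0],"yaw": 0}
    - {"linear": [0,0.0003,0],"yaw": 0}
    - {"linear": [0.0065,-0.0008,0],"yaw": 0}
    - {"linear": [0.0127,-0.0017,0],"yaw": 0}
    - {"linear": [0.0127,-0.0017,0],"yaw": 0}
  newtons: 5
  gripper: 0

```text
t: 5.08
tool_pos: [0.4992, 0.0725, 0.1085]
orientation: [-1.352, 0.962, -0.954]
force: [-0.1, 0.2, -0.4]
opening: 0.0579
```

```bash
python3 - <<'E'
from h import *
a=pic('scene','s7')
crop(a,200,130,200,150,4,'s7c')
arc([0,6,10,14,18])
E
```

```text
t 5.125 tcp [0.4991 0.0728 0.1086] F [ 0.3 -0.6 -1. ] T [-0.21 -0.13 -0.01] open 0.0582
0 [-0.0131  0.0016 -0.0001]
6 [-0.0006 -0.0006 -0.0001]
10 [ 0.0078 -0.0013 -0.0001]
14 [ 0.0162 -0.0014 -0.0001]
18 [ 0.0247 -0.001  -0.    ]
```

View pics/s7c.png

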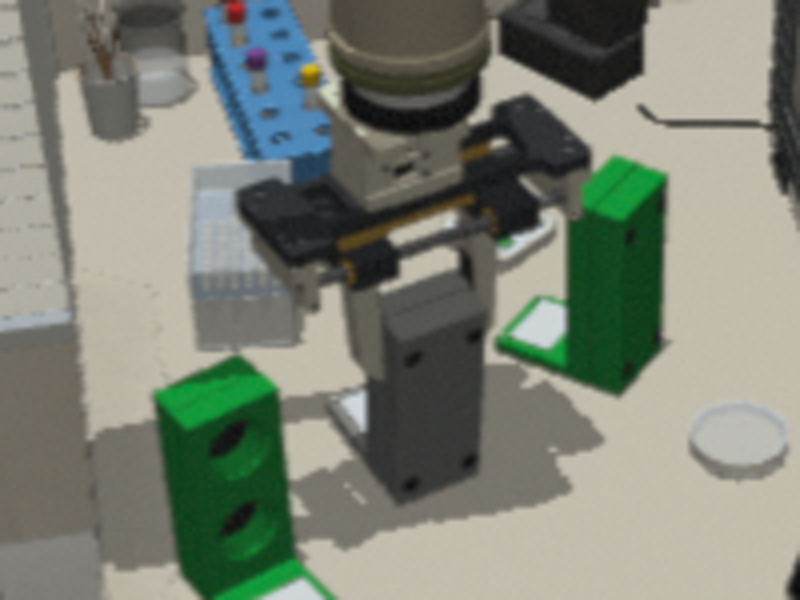

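Call:
carry_out:
  increments:
    - {"linear": [0.0078,-0.0008,0],"yaw": 0}
    - {"linear": [0.0162,-0.0009,0],"yaw": 0}
    - {"linear": [0.0247,-0.0005,0],"yaw": 0}
    - {"linear": [0.0247,-0.0005,0],"yaw": 0}

```text
t: 5.62
tool_pos: [0.5076, 0.0486, 0.109]
orientation: [-1.352, 0.963, -0.955]
force: [-0.9, -0.5, -0.8]
opening: 0.0574
```

```bash
python3 - <<'E'
from h import *
a=pic('scene','s8')
crop(a,200,130,200,150,4,'s8c')
arc([18,22,26,30,34,38,42])
E
```

```text
t 5.675 tcp [0.5074 0.049  0.1089] F [ 0.9  0.5 -1.1] T [-0.19 -0.19 -0.05] open 0.0582
18 [-0.0006 -0.0005  0.    ]
22 [0.0078 0.0006 0.    ]
26 [0.0161 0.0022 0.0001]
30 [0.0242 0.0044 0.0001]
34 [0.0322 0.0072 0.0002]
38 [0.04   0.0105 0.0002]
42 [0.0475 0.0143 0.0003]
```

View pics/s8c.png

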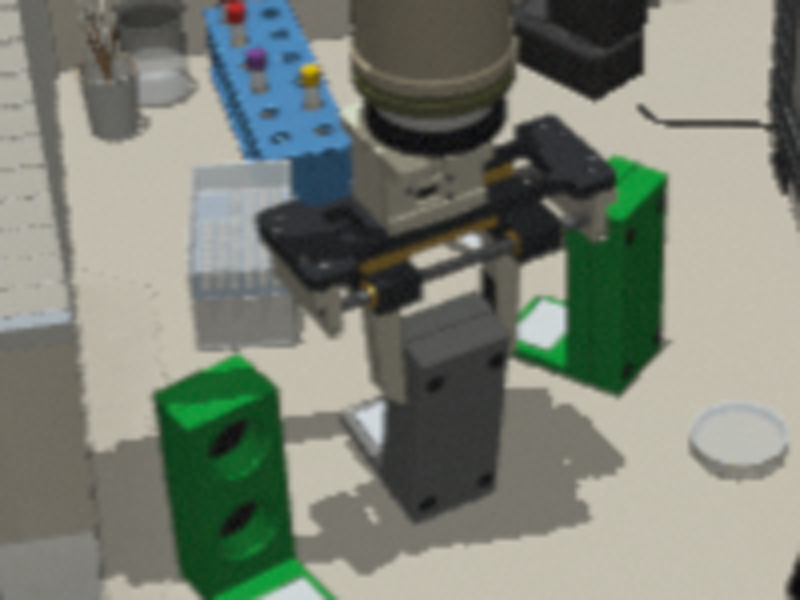

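```bash
python3 - <<'E'
from h import *
q=lambda u,v:(u/4+200-.4,v/4+130-.4)
for n,P in (('s4',[(400,505),(475,480)]),('s8',[(416,522),(497,492)])):
    H=[onz('scene',q(*p),0)[:2] for p in P]; print(n,np.round(H,4),np.mean(H,0).round(4))
# top edge x0,z140 of s8 : (410,368)?(508,335)
M=np.array([.4,0])
h=np.mean([onz('scene',q(*p),0)[:2] for p in [(416,522),(497,492)]],0)
hd=-dv; yy=np.array([-.943,-.333])
for th in(0,6,8,10,12,14):
    t=np.radians(th)
    for y in(.029,-.029):
        P=np.r_[h+yy*y+dv*.14*np.sin(t),.14*np.cos(t)]; print(th,((proj('scene',P)-[199.6,129.6])*4).round(0))
E
```

```text
s4 [[0.4796 0.0539]
 [0.5279 0.0662]] [0.5037 0.06  ]
s8 [[0.4865 0.037 ]
 [0.5388 0.0526]] [0.5126 0.0448]
0 [[404. 341.]]
0 [[494. 307.]]
6 [[417. 356.]]
6 [[507. 321.]]
8 [[421. 361.]]
8 [[512. 327.]]
10 [[426. 367.]]
10 [[516. 332.]]
12 [[430. 373.]]
12 [[521. 338.]]
14 [[435. 379.]]
14 [[525. 344.]]
```

```bash
python3 - <<'E'
from h import *
a=cv2.imread('pics/s8.png'); crop(a,285,195,60,70,9,'s8d')
E
```

```text
(no output)
```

View pics/s8d.png

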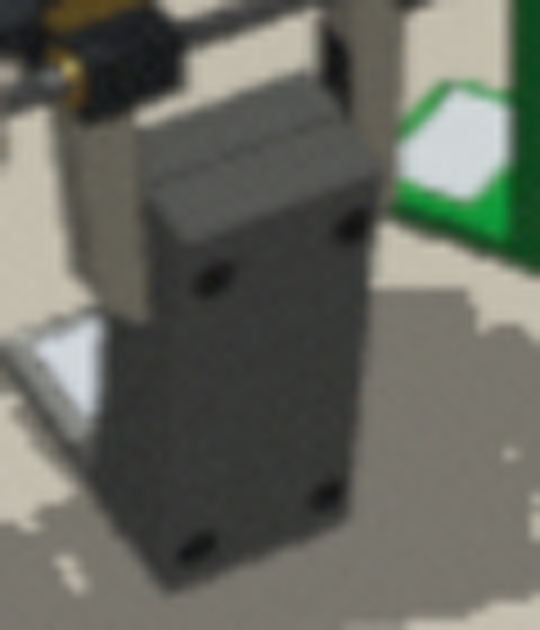

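```bash
cat >> h.py <<'E'
def arc2(ths,sl=.0175,bias=-.0006,x0=.0266,z0=.1175):
    r=np.hypot(x0,z0);f=np.arctan2(x0,z0)
    s=robot.read_state(); M=Rot.from_rotvec(s['orientation']).as_matrix()
    print('t',s['t'],'tcp',s['tool_pos'].round(4),'F',s['force'].round(1),'open',round(s['opening'],4))
    for t in ths:
        a=np.radians(t)-f; P=np.r_[G0[:2]+dv*(r*np.sin(a)+x0+sl), r*np.cos(a)-.011+bias]
        print(t,(M.T@(P-s['tool_pos'])).round(4))
E
python3 - <<'E'
from h import *
arc2([10,14,18,22,26])
E
```

```text
t 5.675 tcp [0.5074 0.049  0.1089] F [ 0.9  0.5 -1.1] open 0.0582
10 [-0.      0.0002  0.    ]
14 [0.0084 0.0001 0.    ]
18 [0.0168 0.0005 0.0001]
22 [0.0251 0.0016 0.0001]
26 [0.0334 0.0032 0.0002]
```

Call:
carry_out:
  increments:
    - {"linear": [0,0.0006,0],"yaw": 0}
    - {"linear": [0,0.0006,0],"yaw": 0}
    - {"linear": [0.0084,0.0006,0],"yaw": 0}
    - {"linear": [0.0168,0.001,0],"yaw": 0}
    - {"linear": [0.0168,0.001,0],"yaw": 0}
  newtons: 6
  gripper: 0

```text
t: 6.3
tool_pos: [0.5133, 0.0322, 0.1078]
orientation: [-1.352, 0.963, -0.956]
force: [-0.3, -1.2, 0.7]
opening: 0.0581
```

```bash
python3 - <<'E'
from h import *
a=pic('scene','s9')
crop(a,285,195,60,70,9,'s9d')
arc2([18,22,26,30,34])
E
```

```text
t 6.35 tcp [0.5133 0.0325 0.1078] F [-0.2 -1.9  0.3] open 0.0577
18 [-0.0007 -0.0005  0.    ]
22 [0.0076 0.0005 0.0001]
26 [0.0159 0.0021 0.0001]
30 [0.024  0.0043 0.0001]
34 [0.0319 0.0071 0.0002]
```

View pics/s9d.png

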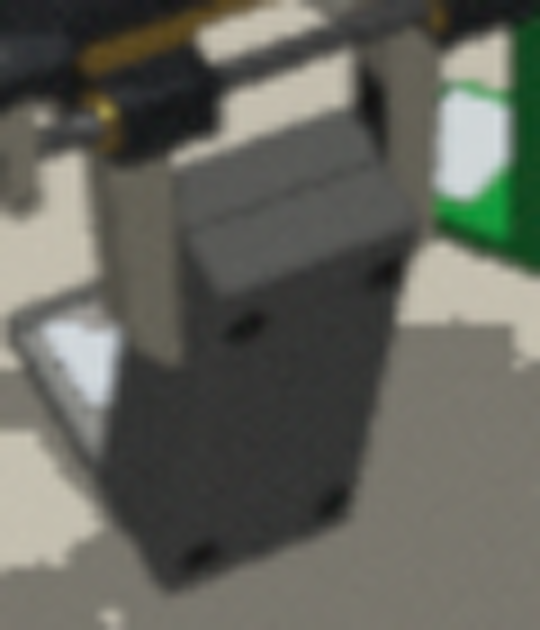

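Call:
carry_out:
  increments:
    - {"linear": [0.0076,0.0009,0],"yaw": 0}
    - {"linear": [0.0159,0.0025,0],"yaw": 0}
    - {"linear": [0.024,0.0047,0],"yaw": 0}
    - {"linear": [0.0319,0.0075,0],"yaw": 0}
    - {"linear": [0.0319,0.0075,0],"yaw": 0}

```text
t: 6.98
tool_pos: [0.5239, 0.0015, 0.1]
orientation: [-1.352, 0.963, -0.957]
force: [0.6, -0.0, -1.0]
opening: 0.0579
```

```bash
python3 - <<'E'
from h import *
a=pic('scene','s10')
crop(a,285,195,70,80,7.5,'s10d')
arc2([34,38,42,46,50,54,58])
E
```

```text
t 7.025 tcp [0.5238 0.0018 0.1   ] F [ 0.5  0.1 -0.4] open 0.0579
34 [-0.0004 -0.0007  0.0003]
38 [0.0073 0.0026 0.0004]
42 [0.0148 0.0065 0.0004]
46 [0.022  0.0108 0.0005]
50 [0.0288 0.0156 0.0005]
54 [0.0354 0.021  0.0006]
58 [0.0415 0.0267 0.0007]
```

View pics/s10d.png

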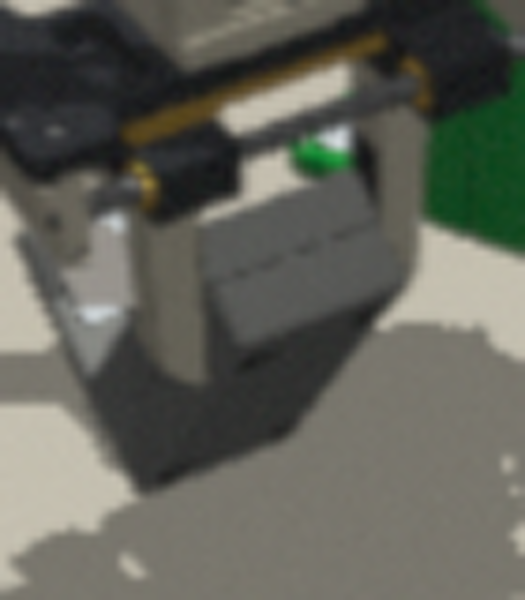

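Call:
carry_out:
  increments:
    - {"linear": [0.0073,0.003,0],"yaw": 0}
    - {"linear": [0.0148,0.0068,0],"yaw": 0}
    - {"linear": [0.022,0.011,0],"yaw": 0}
    - {"linear": [0.0288,0.0158,0],"yaw": 0}
    - {"linear": [0.0288,0.0158,0],"yaw": 0}

```text
t: 7.65
tool_pos: [0.5331, -0.026, 0.0836]
orientation: [-1.352, 0.964, -0.957]
force: [1.2, -0.5, -1.0]
opening: 0.0581
```

```bash
python3 - <<'E'
from h import *
a=pic('scene','s11')
crop(a,285,195,80,80,7,'s11d')
arc2([50,54,58,62,66,70,74])
E
```

```text
t 7.7 tcp [ 0.5329 -0.0257  0.0837] F [ 0.6 -0.7 -1.7] open 0.0578
50 [-0.0002 -0.0006  0.0009]
54 [0.0064 0.0047 0.0009]
58 [0.0125 0.0104 0.001 ]
62 [0.0182 0.0166 0.0011]
66 [0.0235 0.0231 0.0011]
70 [0.0283 0.03   0.0012]
74 [0.0326 0.0372 0.0013]
```

View pics/s11d.png

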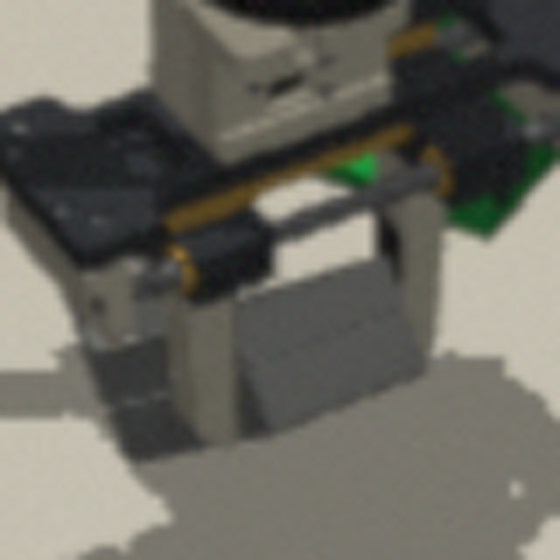

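Call:
carry_out:
  increments:
    - {"linear": [0.0064,0.0049,0.0005],"yaw": 0}
    - {"linear": [0.0125,0.0105,0.001],"yaw": 0}
    - {"linear": [0.0182,0.0167,0.001],"yaw": 0}
    - {"linear": [0.0235,0.0232,0.001],"yaw": 0}
    - {"linear": [0.0235,0.0232,0.001],"yaw": 0}

```text
t: 8.32
tool_pos: [0.541, -0.0479, 0.0595]
orientation: [-1.352, 0.966, -0.956]
force: [0.1, 0.5, -0.9]
opening: 0.058
```

```bash
python3 - <<'E'
from h import *
a=pic('scene','s12')
crop(a,285,195,80,80,7,'s12d')
arc2([66,70,74,78,82,86,90])
E
```

```text
t 8.375 tcp [ 0.541  -0.0476  0.0598] F [-0.6 -0.2 -2.4] open 0.0578
66 [ 0.0001 -0.0007  0.0005]
70 [0.0049 0.0062 0.0006]
74 [0.0092 0.0134 0.0006]
78 [0.013  0.0209 0.0007]
82 [0.0163 0.0287 0.0008]
86 [0.019  0.0366 0.0008]
90 [0.0212 0.0447 0.0009]
```

View pics/s12d.png

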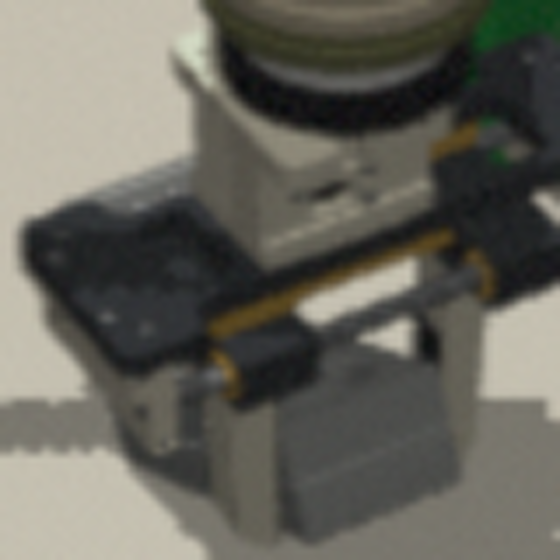

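Call:
carry_out:
  increments:
    - {"linear": [0.0049,0.0062,0.0005],"yaw": 0}
    - {"linear": [0.0092,0.0134,0.0006],"yaw": 0}
    - {"linear": [0.013,0.0209,0.0007],"yaw": 0}
    - {"linear": [0.0163,0.0287,0.0008],"yaw": 0}
    - {"linear": [0.0163,0.0287,0.0008],"yaw": 0}

```text
t: 9.0
tool_pos: [0.5463, -0.0628, 0.0299]
orientation: [-1.352, 0.967, -0.955]
force: [-0.2, -0.4, -2.0]
opening: 0.0581
```

```bash
python3 - <<'E'
from h import *
a=pic('scene','s13')
crop(a,285,195,80,80,7,'s13d')
arc2([82,84,86,88,90,92])
E
```

```text
t 9.05 tcp [ 0.5464 -0.0626  0.0303] F [ 0.2  0.6 -2.5] open 0.0581
82 [ 0.0002 -0.0008  0.0004]
84 [0.0017 0.0032 0.0005]
86 [0.003  0.0072 0.0005]
88 [0.0041 0.0112 0.0005]
90 [0.0051 0.0153 0.0006]
92 [0.006  0.0194 0.0006]
```

View pics/s13d.png

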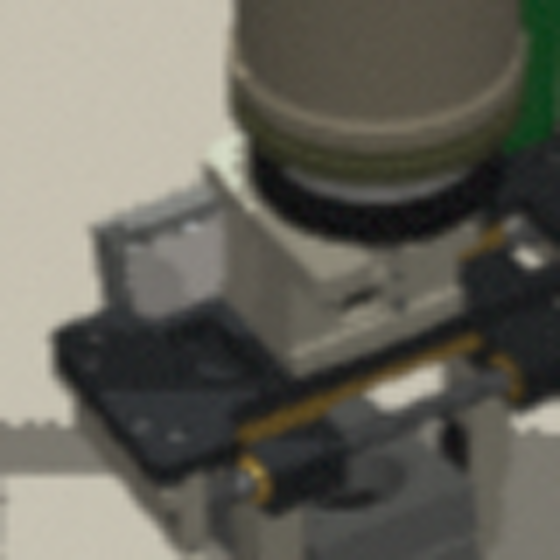

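Near the end, slowly.

Call:
carry_out:
  increments:
    - {"linear": [0.0017,0.0032,0.0],"yaw": 0}
    - {"linear": [0.003,0.0072,0],"yaw": 0}
    - {"linear": [0.0041,0.0112,0],"yaw": 0}
    - {"linear": [0.005,0.0145,0],"yaw": 0}
    - {"linear": [0.005,0.0145,0],"yaw": 0}

```text
t: 9.68
tool_pos: [0.5478, -0.0674, 0.0155]
orientation: [-1.352, 0.967, -0.955]
force: [0.4, 0.0, -2.3]
opening: 0.0583
```

```bash
python3 - <<'E'
from h import *
arc2([90,92])
E
```

```text
t 9.675 tcp [ 0.5478 -0.0674  0.0155] F [ 0.4  0.  -2.3] open 0.0583
90 [0.0001 0.0005 0.0007]
92 [0.001  0.0046 0.0007]
```

Call:
carry_out:
  increments:
    - {"linear": [0.0,0.001,0.0],"yaw": 0}
    - {"linear": [0.0,0.002,0],"yaw": 0}
    - {"linear": [0.0,0.0025,0],"yaw": 0}
    - {"linear": [0.0,0.0025,0],"yaw": 0}

```text
t: 10.18
tool_pos: [0.5479, -0.0675, 0.013]
orientation: [-1.352, 0.967, -0.956]
force: [0.2, -0.8, -0.7]
opening: 0.0579
```

```bash
python3 - <<'E'
from h import *
a=pic('scene','s14')
crop(a,270,180,110,100,6,'s14d')
arc2([90,92])
E
```

```text
t 10.225 tcp [ 0.5478 -0.0674  0.013 ] F [-0.1 -1.  -0.2] open 0.0579
90 [ 0.0001 -0.002   0.0007]
92 [0.001  0.0021 0.0007]
```

View pics/s14d.png

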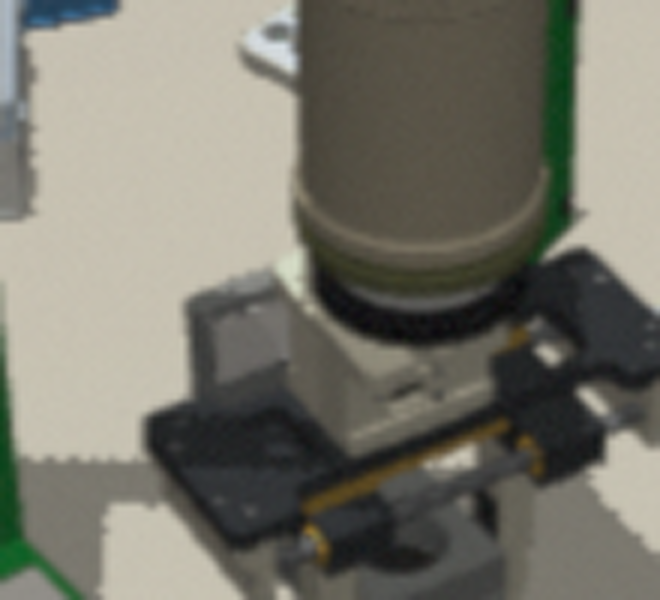

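Call:
carry_out:
  increments:
    - {"linear": [0.0,0.001,0.0],"yaw": 0}
    - {"linear": [0.0,0.0015,0],"yaw": 0}
    - {"linear": [-0.006,0.001,0],"yaw": 0}
    - {"linear": [-0.0115,0.001,0],"yaw": 0}
    - {"linear": [-0.016,0.001,0],"yaw": 0}

```text
t: 10.85
tool_pos: [0.5422, -0.0517, 0.0118]
orientation: [-1.353, 0.967, -0.955]
force: [0.5, 0.5, -2.6]
opening: 0.0583
```

Call:
carry_out:
  increments:
    - {"linear": [0.0,0.0,0.0],"yaw": 0}
    - {"linear": [0.0,0.0,0],"yaw": 0}
    - {"linear": [0,0,0],"yaw": 0}
  gripper: 1

```text
t: 11.22
tool_pos: [0.5424, -0.0518, 0.012]
orientation: [-1.352, 0.967, -0.955]
force: [-0.4, -0.1, -0.3]
opening: 0.0836
```

Call:
carry_out:
  increments:
    - {"linear": [0.0,-0.05,0.0],"yaw": 0}
    - {"linear": [0.0,-0.12,0],"yaw": 0}
    - {"linear": [0,-0.18,0],"yaw": 0}
    - {"linear": [0,-0.18,0],"yaw": 0}

```text
t: 11.72
tool_pos: [0.5475, -0.0528, 0.1989]
orientation: [-1.348, 0.958, -0.963]
force: [-0.3, -0.6, -0.3]
opening: 0.0927
```

```bash
python3 - <<'E'
from h import *
inc((.484,-.302,.2,-60))
a=pic('scene','s15');b=pic('top','t15')
crop(a,250,170,140,110,5.5,'s15d')
E
```

```text
t 11.725 tcp [ 0.5475 -0.0528  0.1989] ztool ang 19.06 F [-0.3 -0.6 -0.3] open 0.0927
[ 0.2148 -0.001  -0.1414] yaw 1.38
```

View pics/s15d.png

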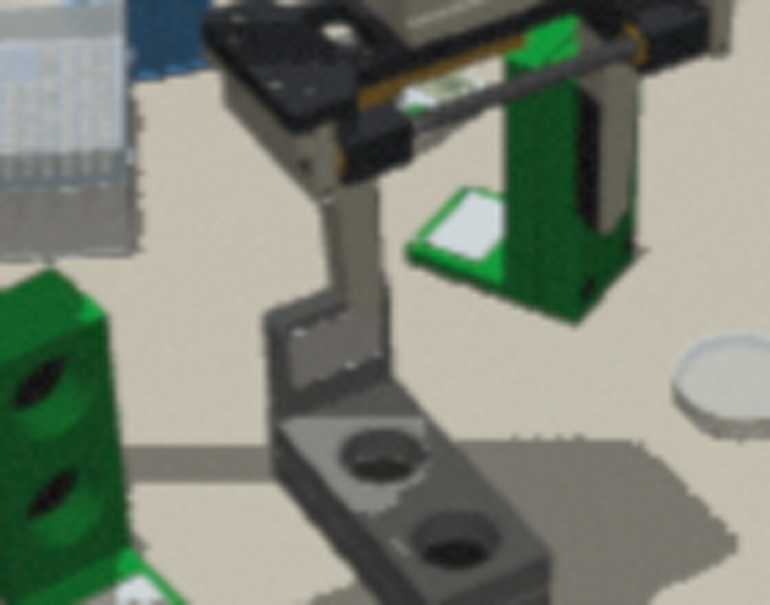

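View pics/t15.png

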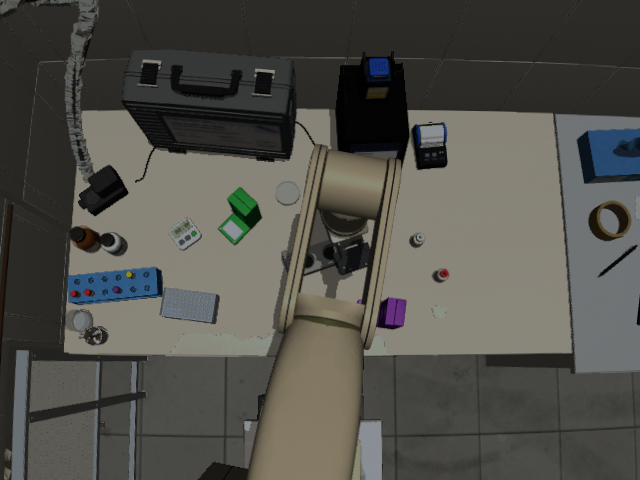

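```bash
python3 - <<'E'
from h import *
A=cv2.imread('pics/s15.png');B=cv2.imread('pics/t15.png')
for n,im,roi in(('scene',A,(310,340,50,60)),('top',B,(430,262,26,26))):
    x,y,w,h=roi; hs=cv2.cvtColor(im[y:y+h,x:x+w],cv2.COLOR_BGR2HSV)
    m=cv2.inRange(hs,(0,150,90),(8,255,255))|cv2.inRange(hs,(172,150,90),(180,255,255))
    cs,_=cv2.findContours(m,0,2); c=max(cs,key=cv2.contourArea); print(n,cv2.boundingRect(c),[round(v+o,1) for v,o in zip(cv2.minEnclosingCircle(c)[0],(x,y))],cv2.minEnclosingCircle(c)[1])
a=A[310:400,310:400];b=B[220:300,390:470]
cv2.imwrite('pics/c4.png',np.hstack([cv2.resize(a[10:50,40:80],(400,400),interpolation=cv2.INTER_CUBIC),cv2.resize(b[5:45,10:50],(400,400),interpolation=cv2.INTER_CUBIC)]))
E
```

```text
scene (19, 15, 9, 8) [332.7, 358.4] 4.308696746826172
top (11, 8, 7, 7) [444.3, 273.0] 3.4482877254486084
```

View pics/c4.png

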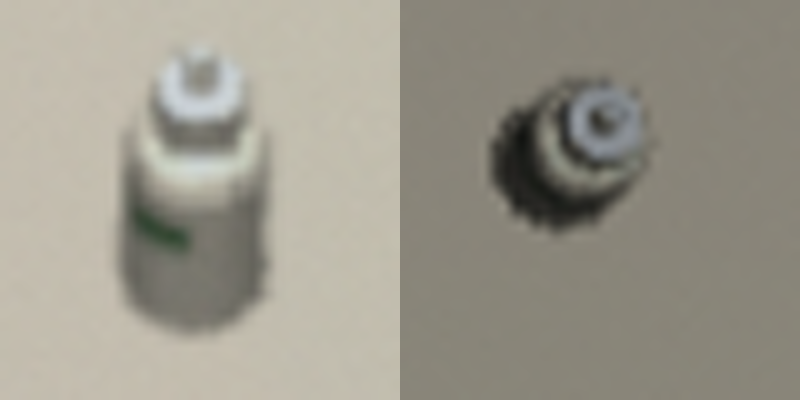

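Call:
carry_out:
  increments:
    - {"linear": [0.215,0.0,-0.141],"yaw": 0}
    - {"linear": [0.215,0.0,-0.141],"yaw": 0}
    - {"linear": [0.215,0.0,-0.141],"yaw": 0}
    - {"linear": [0.215,0.0,-0.141],"yaw": 0}
    - {"linear": [0.215,0.0,-0.141],"yaw": 0}

```text
t: 12.45
tool_pos: [0.4791, -0.3044, 0.1908]
orientation: [-1.35, 0.972, -0.958]
force: [-0.1, 1.2, -0.6]
opening: 0.0931
```

```bash
python3 - <<'E'
from h import *
inc((.484,-.302,.12,19.4))
a=pic('scene','s16');b=pic('top','t16')
A=cv2.resize(a[200:290,270:360],(400,400),interpolation=cv2.INTER_CUBIC)
B=cv2.resize(b[210:300,270:360],(400,400),interpolation=cv2.INTER_CUBIC)
cv2.imwrite('pics/c5.png',np.hstack([A,B]))
E
```

```text
t 12.45 tcp [ 0.4791 -0.3044  0.1908] ztool ang 18.78 F [-0.1  1.2 -0.6] open 0.0931
[-0.0004  0.0707  0.006 ] yaw -0.011
```

View pics/c5.png

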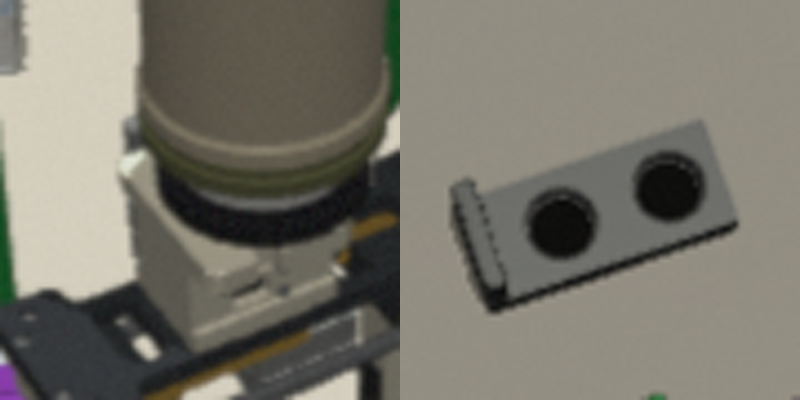

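```bash
python3 - <<'E'
from h import *
k=400/90
T=lambda u,v:('top',((u-400)/k+270-.4,v/k+210-.4))
S=lambda u,v:('scene',(u/5.5+250-.4,v/5.5+170-.4))
for n,t,s in(('panel',T(562,223),S(384,455)),('open',T(670,187),S(457,540))):
    p,e=tri(t,s); print(n,'top z.04',onz(*t,.04).round(4),'scene',onz(*s,.04).round(4),'tri',p.round(4),round(e,4))
# base corners on top view z=.04: free end
f=[onz(*T(u,v),.04)[:2] for u,v in((700,120),(738,222))]; print('free end',np.round(f,4))
print('panel corners z.095',[onz(*T(u,v),.095)[:2].round(4) for u,v in((465,182),(500,290))])
r,e=tri(('top',(444.3,273)),('scene',(332.7,358.4))); print('red',r.round(4),e)
for z in(.062,.066,.07):print(onz('top',(444.3,273),z)[:2].round(4),onz('scene',(332.7,358.4),z)[:2].round(4))
w1=('scene',(350-.45+200/10,320-.45+78/10)); w2=('top',(400-.45+205/10,225-.45+118/10)); p,e=tri(w1,w2);print('white',p.round(4),e)
for z in(.065,.071):print(onz(*w2,z)[:2].round(4),onz(*w1,z)[:2].round(4))
E
```

```text
panel top z.04 [0.5193 0.0151 0.04  ] scene [0.5211 0.0126 0.04  ] tri [0.5206 0.0151 0.0375] 0.0018
open top z.04 [ 0.5385 -0.0416  0.04  ] scene [ 0.5404 -0.0446  0.04  ] tri [ 0.5401 -0.0417  0.037 ] 0.0019
free end [[ 0.5745 -0.0576]
 [ 0.5199 -0.0772]]
panel corners z.095 [array([0.5311, 0.0641]), array([0.4762, 0.0462])]
red [ 0.4856 -0.3045  0.0575] 8.80319704720246e-05
[ 0.485  -0.3034] [ 0.4849 -0.3079]
[ 0.4845 -0.3025] [ 0.4843 -0.3109]
[ 0.4839 -0.3016] [ 0.4837 -0.3138]
white [ 0.5714 -0.2496  0.0624] 0.000713286324720286
[ 0.5705 -0.2491] [ 0.5711 -0.2516]
[ 0.5692 -0.2479] [ 0.5696 -0.2565]
```

```bash
python3 - <<'E'
from h import *
inc((.4853,-.304,.12,19),(.4853,-.304,.028,19))
E
```

```text
t 12.55 tcp [ 0.4804 -0.3016  0.1912] ztool ang 18.92 F [-0.6  1.7  0.3] open 0.0931
[0.0042 0.0712 0.0044] yaw -0.001
[0.0048 0.1632 0.005 ] yaw -0.001
```

Call:
carry_out:
  increments:
    - {"linear": [0.004,0.03,0.0044],"yaw": 0}
    - {"linear": [0.0042,0.07,0.0045],"yaw": 0}
    - {"linear": [0.0042,0.085,0.0045],"yaw": 0}
    - {"linear": [0.0043,0.085,0.0045],"yaw": 0}

```text
t: 13.05
tool_pos: [0.4848, -0.3022, 0.1048]
orientation: [-1.35, 0.971, -0.952]
force: [-0.7, -0.4, 0.3]
opening: 0.0934
```

```bash
python3 - <<'E'
from h import *
inc((.4853,-.304,.07,19),(.4853,-.304,.028,19))
a=pic('scene','s17');b=pic('top','t17')
A=cv2.resize(a[310:400,290:380],(400,400),interpolation=cv2.INTER_CUBIC)
B=cv2.resize(b[230:320,400:490],(400,400),interpolation=cv2.INTER_CUBIC)
cv2.imwrite('pics/c6.png',np.hstack([A,B]))
E
```

```text
t 13.05 tcp [ 0.4848 -0.3022  0.1048] ztool ang 19.0 F [-0.7 -0.4  0.3] open 0.0934
[0.0022 0.0348 0.0001] yaw 0.0
[0.0025 0.0768 0.0005] yaw 0.0
```

View pics/c6.png

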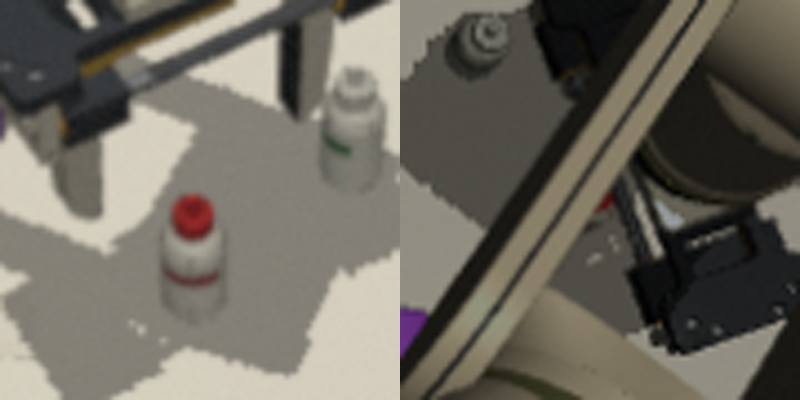

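Call:
carry_out:
  increments:
    - {"linear": [0.0022,0.03,0.0003],"yaw": 0}
    - {"linear": [0.0025,0.06,0.0004],"yaw": 0}
    - {"linear": [0.0025,0.0768,0.0005],"yaw": 0}
    - {"linear": [0.0025,0.0768,0.0005],"yaw": 0}

```text
t: 13.65
tool_pos: [0.4868, -0.3056, 0.0305]
orientation: [-1.35, 0.969, -0.956]
force: [-0.1, -0.1, 1.4]
opening: 0.0932
```

Call:
carry_out:
  increments:
    - {"linear": [0.0,0,0],"yaw": 0}
    - {"linear": [0,0,0],"yaw": 0}
    - {"linear": [0,0,0],"yaw": 0}
    - {"linear": [0,0,0],"yaw": 0}
    - {"linear": [0,0,0],"yaw": 0}
  gripper: 0
  newtons: 12

```text
t: 14.28
tool_pos: [0.4868, -0.3056, 0.0306]
orientation: [-1.35, 0.969, -0.956]
force: [-0.5, -0.7, -0.3]
opening: 0.0476
```

Call:
carry_out:
  increments:
    - {"linear": [0.0,0,0],"yaw": 0}
    - {"linear": [0,0,0],"yaw": 0}

```text
t: 14.52
tool_pos: [0.4867, -0.3056, 0.0305]
orientation: [-1.35, 0.969, -0.956]
force: [0.9, 0.1, -0.0]
opening: 0.0289
```

```bash
python3 - <<'E'
from h import *
inc((.5197,.0147,.18,18.9))
a=pic('scene','s18')
A=crop(a,280,300,110,110,5,'c7')
E
```

```text
t 14.525 tcp [ 0.4867 -0.3056  0.0305] ztool ang 18.97 F [ 0.9  0.1 -0. ] open 0.0289
[-0.293  -0.1488  0.1343] yaw 0.001
```

View pics/c7.png

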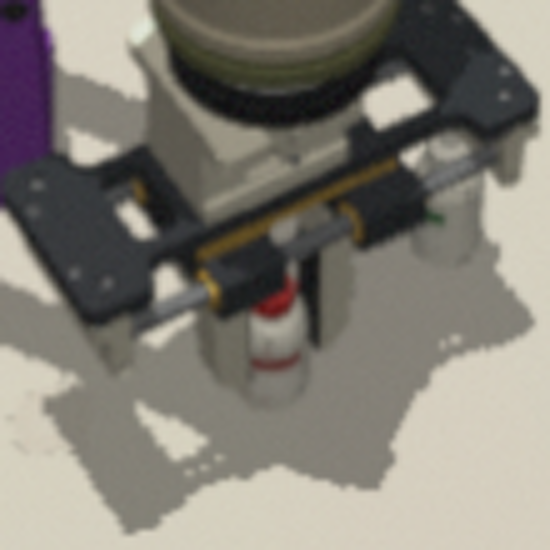

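Call:
carry_out:
  increments:
    - {"linear": [0.0,-0.03,0],"yaw": 0}
    - {"linear": [-0.02,-0.08,0.01],"yaw": 0}
    - {"linear": [-0.06,-0.12,0.03],"yaw": 0}
    - {"linear": [-0.11,-0.14,0.05],"yaw": 0}
    - {"linear": [-0.16,-0.14,0.073],"yaw": 0}

```text
t: 15.2
tool_pos: [0.5062, -0.1301, 0.1737]
orientation: [-1.348, 0.966, -0.96]
force: [-0.2, 0.4, 0.1]
opening: 0.0287
```

```bash
python3 - <<'E'
from h import *
inc((.5197,.0147,.17,18.9))
E
```

```text
t 15.2 tcp [ 0.5062 -0.1301  0.1737] ztool ang 18.92 F [-0.2  0.4  0.1] open 0.0287
[-0.1326  0.0038  0.0598] yaw 0.0
```

Call:
carry_out:
  increments:
    - {"linear": [-0.05,0.003,0.022],"yaw": 0}
    - {"linear": [-0.1,0.0035,0.044],"yaw": 0}
    - {"linear": [-0.1325,0.0038,0.0598],"yaw": 0}
    - {"linear": [-0.1325,0.0038,0.0598],"yaw": 0}
    - {"linear": [-0.1325,0.04,0.0598],"yaw": 0}

```text
t: 15.82
tool_pos: [0.5223, 0.0143, 0.1366]
orientation: [-1.345, 0.959, -0.964]
force: [0.2, -0.3, -1.2]
opening: 0.0289
```

```bash
python3 - <<'E'
from h import *
inc((.5197,.0147,.09,18.9))
a=pic('scene','s19')
A=crop(a,260,150,110,110,6.5,'c8'); b=pic('top','t19'); crop(b,270,190,100,100,6,'c8t')
E
```

```text
t 15.825 tcp [0.5223 0.0143 0.1366] ztool ang 18.98 F [ 0.2 -0.3 -1.2] open 0.0289
[-0.0013  0.0466 -0.0025] yaw 0.001
```

View pics/c8.png

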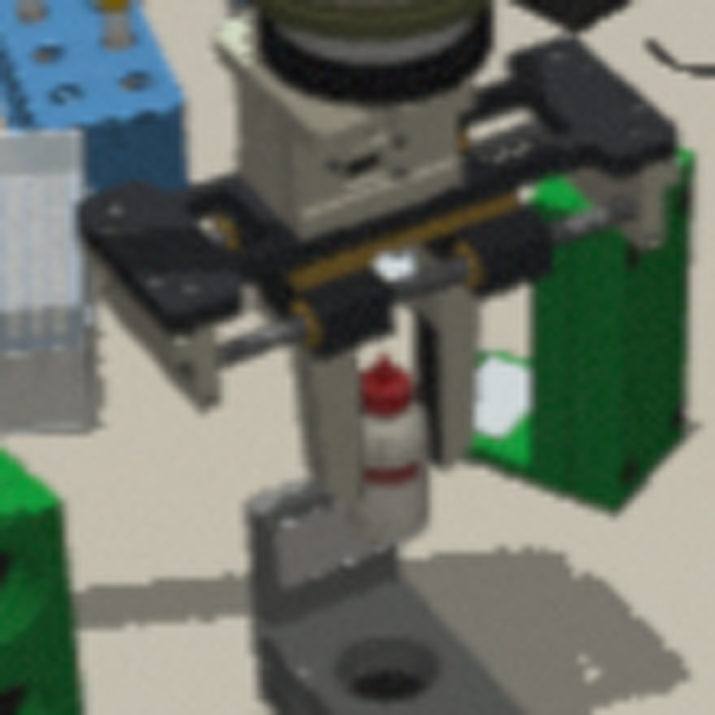

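View pics/c8t.png

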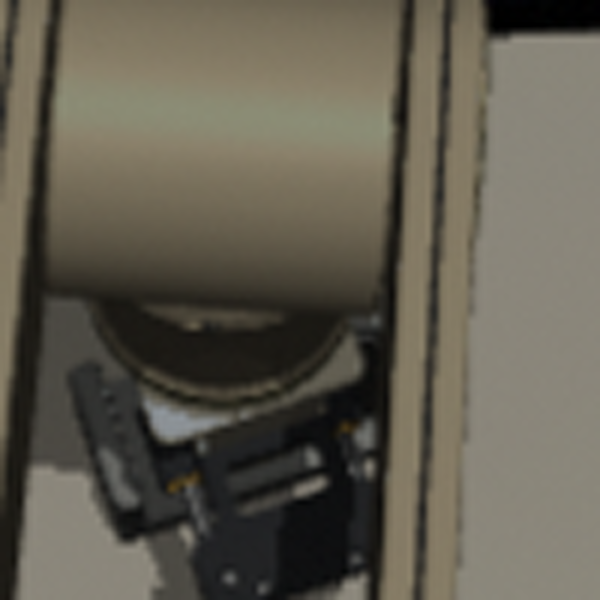

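```bash
python3 - <<'E'
from h import *
s=robot.read_state();p=s['tool_pos'];b=p[2]-.0305
f=lambda X:((proj('scene',X)[0]-[259.6,149.6])*6.5).round(1)
for off in(0,-.002):
    q=p[:2]+np.array([.325,-.946])*off
    th=np.linspace(0,2*np.pi,60)
    for nm,h,r in(('bottom',0,.0145),('body top',.052,.0145),('captop',.068,.002)):
        C=np.array([f(np.r_[q+r*np.array([np.cos(t),np.sin(t)]),b+h]) for t in th]); print(off,nm,'x',C[:,0].min(),C[:,0].max(),'y',C[:,1].min(),C[:,1].max())
for c in((.5197,.0147),(.5206,.0151)):
    C=np.array([f(np.r_[np.array(c)+.018*np.array([np.cos(t),np.sin(t)]),.04]) for t in th]); print('rim',c,C.min(0),C.max(0))
E
```

```text
0 bottom x 330.2 413.9 y 512.7 566.9
0 body top x 325.0 410.9 y 395.6 449.3
0 captop x 360.7 372.7 y 381.2 388.5
-0.002 bottom x 327.3 411.0 y 509.6 563.7
-0.002 body top x 322.1 408.0 y 392.5 446.1
-0.002 captop x 357.8 369.7 y 378.0 385.4
rim (0.5197, 0.0147) [333.4 630.8] [434.3 698.6]
rim (0.5206, 0.0151) [335.7 629.7] [436.5 697.5]
```

```bash
python3 - <<'E'
from h import *
s=robot.read_state();p=s['tool_pos'];M=Rot.from_rotvec(s['orientation']).as_matrix();print(s['t'],p.round(4),M.round(3).tolist())
a=pic('scene','s20'); crop(a,295,195,50,50,12,'c9')
f=lambda X:((proj('scene',X)[0]-[294.6,194.6])*12).round(0)
for nm,q in(('tips-',[0,.008,-.0145]),('tips+',[0,.008,.0145]),('tips-w',[.0075,.008,-.0145]),('tips+w',[.0075,.008,.0145]),('bottom',[0,.0305,0]),('captop',[0,.0305-.071,0])):print(nm,f(p+M@q))
E
```

```text
15.925 [0.5169 0.0141 0.13  ] [[0.324, -0.01, 0.946], [-0.946, 0.001, 0.324], [-0.005, -1.0, -0.009]]
tips- [195. 389.]
tips+ [331. 338.]
tips-w [215. 412.]
tips+w [351. 360.]
bottom [265. 456.]
captop [259. 157.]
```

View pics/c9.png

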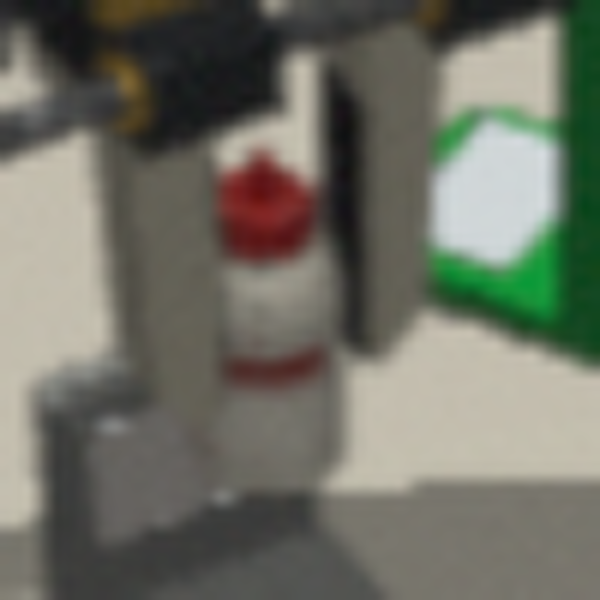

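```bash
python3 - <<'E'
from h import *
inc((.5202,.0138,.085,18.9))
E
```

```text
t 15.975 tcp [0.5177 0.014  0.1319] ztool ang 18.89 F [-0.3  0.5 -0.6] open 0.0288
[0.0011 0.0469 0.0026] yaw -0.0
```

Call:
carry_out:
  increments:
    - {"linear": [0.001,0.015,0.0025],"yaw": 0}
    - {"linear": [0.0011,0.03,0.0026],"yaw": 0}
    - {"linear": [0.0011,0.045,0.0026],"yaw": 0}
    - {"linear": [0.0011,0.0465,0.0026],"yaw": 0}
    - {"linear": [0.0011,0.0465,0.0026],"yaw": 0}

```text
t: 16.6
tool_pos: [0.5202, 0.0139, 0.0853]
orientation: [-1.351, 0.97, -0.957]
force: [-0.5, -0.1, -0.3]
opening: 0.029
```

```bash
python3 - <<'E'
from h import *
s=robot.read_state();p=s['tool_pos'];M=Rot.from_rotvec(s['orientation']).as_matrix()
a=pic('scene','s21'); crop(a,295,205,55,60,10,'c10')
f=lambda X:((proj('scene',X)[0]-[294.6,204.6])*10).round(0)
print('bottom',f(p+M@[0,.0305,0]),'cap',f(p+M@[0,.0305-.071,0]),'rimcentre',f((.5202,.0138,.04)))
inc((.5202,.0138,.0525,18.9))
E
```

```text
bottom [241. 427.] cap [236. 188.] rimcentre [243. 474.]
t 16.65 tcp [0.5205 0.0138 0.0858] ztool ang 18.89 F [ 0.1  0.3 -0.5] open 0.0285
[ 0.      0.0333 -0.0001] yaw -0.0
```

View pics/c10.png

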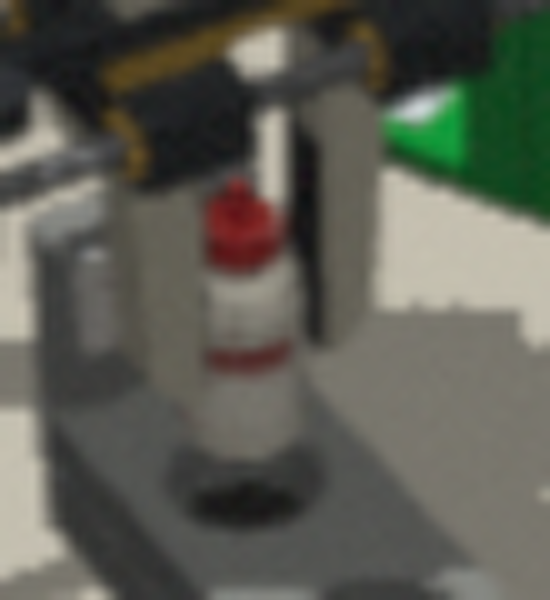

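Call:
carry_out:
  increments:
    - {"linear": [0.0005,0.008,0.0],"yaw": 0}
    - {"linear": [0.0005,0.016,0.0],"yaw": 0}
    - {"linear": [0.0005,0.022,0.0],"yaw": 0}
    - {"linear": [0.0005,0.022,0.0],"yaw": 0}

```text
t: 17.15
tool_pos: [0.5198, 0.0135, 0.0629]
orientation: [-1.351, 0.97, -0.957]
force: [0.8, 0.5, -0.7]
opening: 0.0289
```

```bash
python3 - <<'E'
from h import *
a=pic('scene','s22'); crop(a,295,205,55,60,10,'c11')
inc((.5202,.0138,.0525,18.9))
E
```

```text
t 17.2 tcp [0.5202 0.0134 0.0633] ztool ang 18.89 F [ 0.2 -0.4 -0.8] open 0.0289
[-0.0003  0.0108  0.0002] yaw -0.0
```

View pics/c11.png

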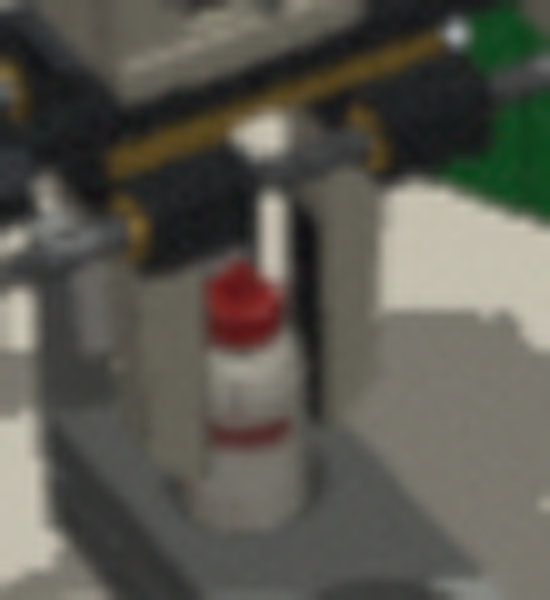

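Call:
carry_out:
  increments:
    - {"linear": [0.0,0.004,0.0],"yaw": 0}
    - {"linear": [0.0,0.008,0.0],"yaw": 0}
    - {"linear": [0.0,0.0105,0.0],"yaw": 0}
    - {"linear": [0.0,0.0108,0.0],"yaw": 0}

```text
t: 17.7
tool_pos: [0.5201, 0.0134, 0.0525]
orientation: [-1.351, 0.97, -0.957]
force: [-0.7, -0.2, 0.8]
opening: 0.0284
```

```bash
python3 - <<'E'
from h import *
inc((.5202,.0138,.0525,18.9))
E
```

```text
t 17.7 tcp [0.5201 0.0134 0.0525] ztool ang 18.89 F [-0.7 -0.2  0.8] open 0.0284
[-0.0003 -0.      0.0003] yaw -0.0
```

Call:
carry_out:
  increments:
    - {"linear": [0,0,0],"yaw": 0}
    - {"linear": [0,0,0],"yaw": 0}
    - {"linear": [0,0,0],"yaw": 0}
    - {"linear": [0,0,0],"yaw": 0}
  gripper: 1

```text
t: 18.2
tool_pos: [0.5201, 0.0134, 0.0525]
orientation: [-1.351, 0.97, -0.957]
force: [0.5, -0.2, 0.1]
opening: 0.0641
```

Call:
carry_out:
  increments:
    - {"linear": [0,-0.03,0],"yaw": 0}
    - {"linear": [0,-0.08,0],"yaw": 0}
    - {"linear": [0,-0.12,0],"yaw": 0}
    - {"linear": [0,-0.12,0],"yaw": 0}

```text
t: 18.7
tool_pos: [0.5238, 0.0131, 0.177]
orientation: [-1.347, 0.964, -0.962]
force: [0.8, 0.1, 0.2]
opening: 0.0929
```

```bash
python3 - <<'E'
from h import *
a=pic('scene','s23'); crop(a,275,195,75,80,7,'c12')
inc((.571,-.2495,.17,19.4))
E
```

```text
t 18.75 tcp [0.5224 0.0132 0.1744] ztool ang 18.89 F [-0.1 -0.2 -0.4] open 0.093
[ 0.2643  0.0039 -0.039 ] yaw -0.009
```

View pics/c12.png

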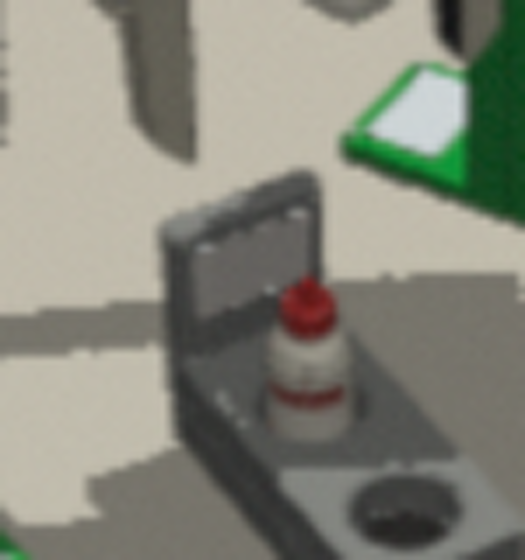

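Call:
carry_out:
  increments:
    - {"linear": [0.06,0.004,-0.01],"yaw": 0}
    - {"linear": [0.12,0.004,-0.02],"yaw": 0}
    - {"linear": [0.18,0.004,-0.03],"yaw": 0}
    - {"linear": [0.24,0.004,-0.038],"yaw": 0}
    - {"linear": [0.2643,0.004,-0.039],"yaw": 0}

```text
t: 19.38
tool_pos: [0.5699, -0.2525, 0.1674]
orientation: [-1.349, 0.971, -0.96]
force: [0.8, 0.8, 0.3]
opening: 0.0928
```

Call:
carry_out:
  increments:
    - {"linear": [0,0,0],"yaw": 0}

```text
t: 19.5
tool_pos: [0.5689, -0.2537, 0.1652]
orientation: [-1.348, 0.976, -0.959]
force: [0.5, 0.6, -0.1]
opening: 0.0931
```

```bash
python3 - <<'E'
from h import *
inc((.571,-.2495,.1,19.),(.571,-.2495,.0305,19.))
a=pic('scene','s24'); crop(a,320,280,90,90,6,'c13')
b=pic('top','t24')
E
```

```text
t 19.5 tcp [ 0.5689 -0.2537  0.1652] ztool ang 18.58 F [ 0.5  0.6 -0.1] open 0.0931
[-0.0029  0.0652  0.0039] yaw -0.007
[-0.0025  0.1347  0.0044] yaw -0.007
```

View pics/c13.png

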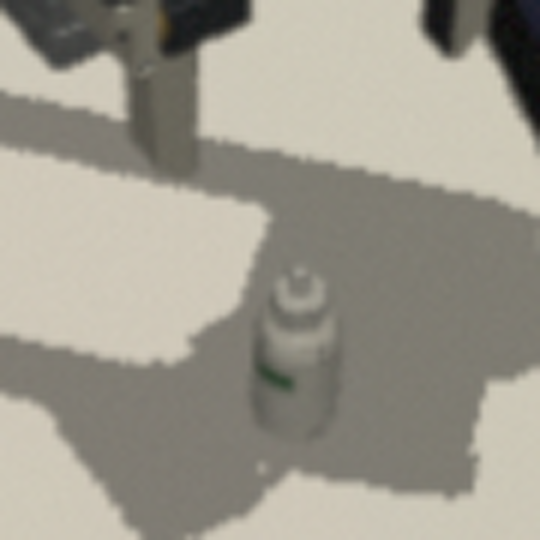

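View pics/t24.png

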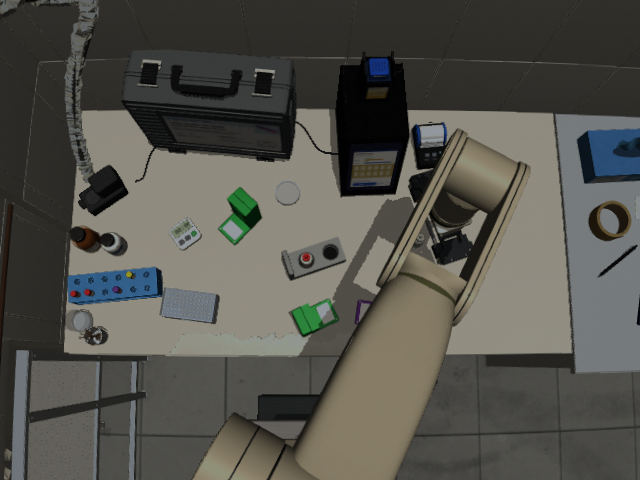

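```bash
python3 - <<'E'
from h import *
for u,v in((397,193),(342,193)):
    print((u,v),onz('top',(u,v),0).round(3),onz('top',(u,v),.2).round(3))
for u,v in((512,300),(405,290),(415,310)):print('scene',onz('scene',(u,v),0).round(3))
for u,v in((418,165),(447,165),(415,135)): print('printer',onz('top',(u,v),0.0).round(3))
E
```

```text
(397, 193) [ 0.692 -0.208  0.   ] [ 0.636 -0.177  0.2  ]
(342, 193) [ 0.692 -0.073  0.   ] [ 0.636 -0.06   0.2  ]
scene [ 0.917 -0.192  0.   ]
scene [ 0.693 -0.11   0.   ]
scene [ 0.696 -0.173  0.   ]
printer [ 0.765 -0.263  0.   ]
printer [ 0.766 -0.337  0.   ]
printer [ 0.845 -0.259  0.   ]
```

Call:
carry_out:
  increments:
    - {"linear": [-0.0029,0.03,0.0039],"yaw": -0.007}
    - {"linear": [-0.0029,0.06,0.0039],"yaw": -0.007}
    - {"linear": [-0.0029,0.06,0.0039],"yaw": -0.007}
    - {"linear": [-0.0029,0.06,0.0039],"yaw": -0.007}

```text
t: 20.1
tool_pos: [0.5713, -0.2467, 0.1064]
orientation: [-1.352, 0.968, -0.952]
force: [1.3, -1.2, 0.8]
opening: 0.093
```

```bash
python3 - <<'E'
from h import *
inc((.571,-.2495,.0305,19.))
a=pic('scene','s25'); crop(a,320,280,90,90,6,'c14')
E
```

```text
t 20.1 tcp [ 0.5713 -0.2467  0.1064] ztool ang 19.15 F [ 1.3 -1.2  0.8] open 0.093
[ 0.003   0.0759 -0.0006] yaw 0.003
```

View pics/c14.png

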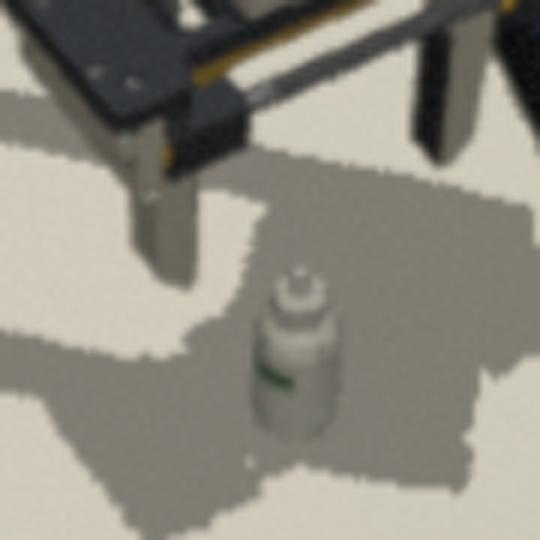

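Call:
carry_out:
  increments:
    - {"linear": [0.002,0.03,-0.0006],"yaw": 0}
    - {"linear": [0.003,0.06,-0.0006],"yaw": 0}
    - {"linear": [0.003,0.0755,-0.0006],"yaw": 0}
    - {"linear": [0.003,0.0755,-0.0006],"yaw": 0}

```text
t: 20.65
tool_pos: [0.5712, -0.2497, 0.0313]
orientation: [-1.351, 0.968, -0.952]
force: [0.7, -1.0, 0.7]
opening: 0.0929
```

```bash
python3 - <<'E'
from h import *
inc((.571,-.2495,.0305,19.))
a=pic('scene','s26'); crop(a,320,290,90,90,6,'c15')
E
```

```text
t 20.65 tcp [ 0.5712 -0.2497  0.0313] ztool ang 19.14 F [ 0.7 -1.   0.7] open 0.0929
[-0.0003  0.0008 -0.0001] yaw 0.002
```

View pics/c15.png

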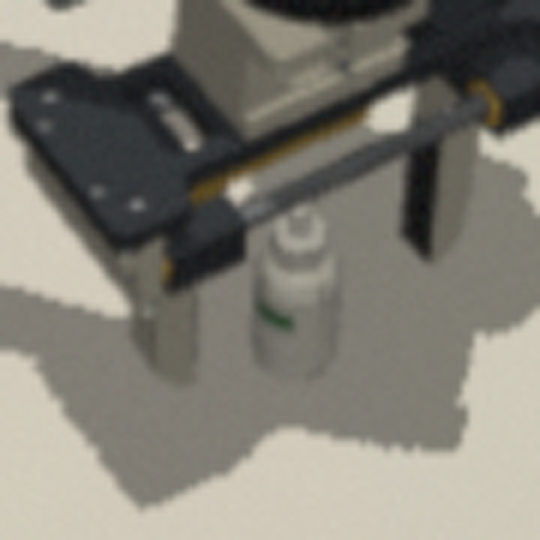

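```bash
python3 - <<'E'
from h import *
s=robot.read_state();p=s['tool_pos'];M=Rot.from_rotvec(s['orientation']).as_matrix();print(p)
f=lambda X:((proj('scene',X)[0]-[319.6,289.6])*6).round(0)
th=np.linspace(0,6.283,60)
for z,r in((0,.0145),(.069,.002)):
    C=np.array([f([p[0]+r*np.cos(t),p[1]+r*np.sin(t),z]) for t in th]); print(z,C.min(0),C.max(0))
print('tips',[f(p+M@[dx,.008,dz]) for dx in(-.0075,.0075) for dz in(-.0465,.0465)])
E
```

```text
[ 0.57195587 -0.25013552  0.03239524]
0 [252. 314.] [337. 381.]
0.069 [295. 210.] [308. 219.]
tips [array([168., 343.]), array([397., 232.]), array([192., 374.]), array([423., 261.])]
```

Call:
carry_out:
  increments:
    - {"linear": [0.0,0.0015,0],"yaw": 0}
    - {"linear": [0,0.0015,0],"yaw": 0}
    - {"linear": [0,0.0015,0],"yaw": 0}
    - {"linear": [0,0.0015,0],"yaw": 0}
    - {"linear": [0,0.0015,0],"yaw": 0}
  gripper: 0
  newtons: 12

```text
t: 21.32
tool_pos: [0.5719, -0.2502, 0.0309]
orientation: [-1.351, 0.967, -0.953]
force: [0.4, -0.5, 0.5]
opening: 0.0477
```

Call:
carry_out:
  increments:
    - {"linear": [0.0,0,0],"yaw": 0}
    - {"linear": [0,0,0],"yaw": 0}
    - {"linear": [0,0,0],"yaw": 0}

```text
t: 21.7
tool_pos: [0.5719, -0.2502, 0.0309]
orientation: [-1.351, 0.967, -0.953]
force: [-0.4, 0.0, -0.2]
opening: 0.0287
```

```bash
python3 - <<'E'
from h import *
inc((.5395,-.043,.17,18.9))
E
```

```text
t 21.7 tcp [ 0.5719 -0.2502  0.0309] ztool ang 19.14 F [-0.4  0.  -0.2] open 0.0287
[-0.207  -0.1383  0.0364] yaw 0.004
```

Call:
carry_out:
  increments:
    - {"linear": [0.0,-0.03,0],"yaw": 0}
    - {"linear": [-0.03,-0.08,0.005],"yaw": 0}
    - {"linear": [-0.09,-0.12,0.016],"yaw": 0}
    - {"linear": [-0.15,-0.138,0.026],"yaw": 0}
    - {"linear": [-0.2,-0.138,0.036],"yaw": 0.004}

```text
t: 22.32
tool_pos: [0.5422, -0.0486, 0.1722]
orientation: [-1.348, 0.967, -0.96]
force: [1.2, 0.2, 0.0]
opening: 0.0289
```

```bash
python3 - <<'E'
from h import *
inc((.5396,-.043,.12,18.9))
E
```

```text
t 22.325 tcp [ 0.5422 -0.0486  0.1722] ztool ang 18.86 F [1.2 0.2 0. ] open 0.0289
[-0.0059  0.0522 -0.0005] yaw -0.001
```

Call:
carry_out:
  increments:
    - {"linear": [-0.0059,0.02,-0.0005],"yaw": 0}
    - {"linear": [-0.0059,0.05,-0.0005],"yaw": 0}
    - {"linear": [-0.0059,0.075,-0.0005],"yaw": 0}
    - {"linear": [-0.0059,0.085,-0.0005],"yaw": 0}
    - {"linear": [-0.0059,0.085,-0.0005],"yaw": 0}

```text
t: 22.95
tool_pos: [0.5388, -0.0434, 0.0862]
orientation: [-1.348, 0.969, -0.959]
force: [0.3, 0.2, -0.0]
opening: 0.0286
```

Call:
carry_out:
  increments:
    - {"linear": [0,0,0],"yaw": 0}

```text
t: 23.08
tool_pos: [0.5397, -0.0438, 0.0874]
orientation: [-1.347, 0.968, -0.961]
force: [0.8, 0.2, 0.1]
opening: 0.0286
```

```bash
python3 - <<'E'
from h import *
s=robot.read_state();p=s['tool_pos'];M=Rot.from_rotvec(s['orientation']).as_matrix()
a=pic('scene','s27'); crop(a,295,215,60,70,9,'c16')
f=lambda X:((proj('scene',X)[0]-[294.6,214.6])*9).round(0)
print('bottom',f(p+M@[0,.0309,0]),'cap',f(p+M@[0,.0309-.071,0]),'rimcentre',f((.5396,-.043,.04)))
inc((.5396,-.043,.0529,18.9))
E
```

```text
bottom [338. 429.] cap [337. 213.] rimcentre [338. 475.]
t 23.125 tcp [ 0.5396 -0.0438  0.0874] ztool ang 18.81 F [-0.2 -0.9  0.2] open 0.0289
[-0.0007  0.0345  0.0003] yaw -0.002
```

View pics/c16.png

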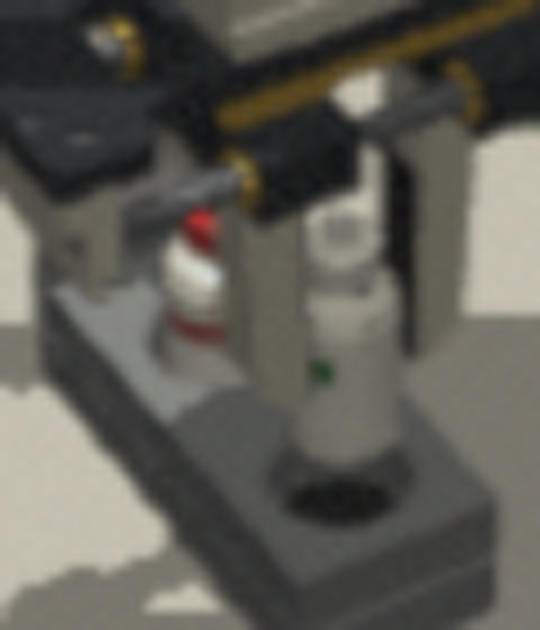

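Call:
carry_out:
  increments:
    - {"linear": [-0.0004,0.01,-0.0007],"yaw": 0}
    - {"linear": [-0.0006,0.018,-0.0008],"yaw": 0}
    - {"linear": [-0.0006,0.024,-0.0008],"yaw": 0}
    - {"linear": [-0.0006,0.024,-0.0008],"yaw": 0}

```text
t: 23.62
tool_pos: [0.5379, -0.0433, 0.0624]
orientation: [-1.348, 0.969, -0.959]
force: [-0.5, 0.4, -0.4]
opening: 0.0289
```

```bash
python3 - <<'E'
from h import *
a=pic('scene','s28'); crop(a,295,215,60,70,9,'c17')
inc((.5396,-.043,.0529,18.9))
E
```

```text
t 23.675 tcp [ 0.5383 -0.0433  0.0629] ztool ang 18.81 F [ 0.4 -0.4 -1.1] open 0.0288
[0.0001 0.01   0.0014] yaw -0.002
```

View pics/c17.png

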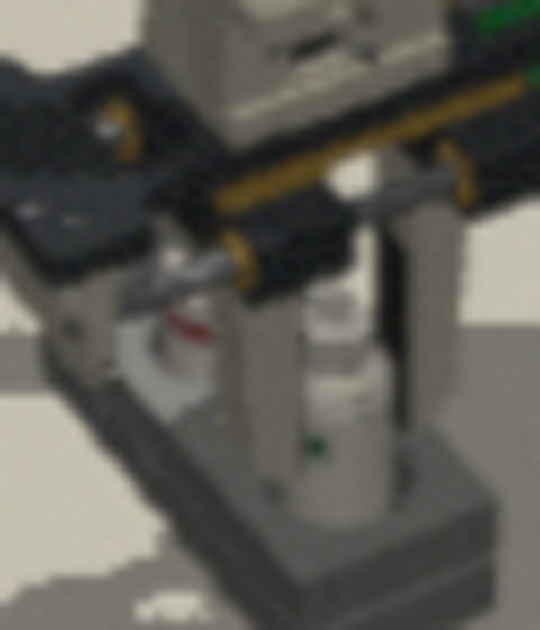

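Inside the pocket mouth without force; lower to the floor and release.

Call:
carry_out:
  increments:
    - {"linear": [0.0,0.004,0.0002],"yaw": 0}
    - {"linear": [0.0,0.008,0.0002],"yaw": 0}
    - {"linear": [0.0,0.01,0.0002],"yaw": 0}
    - {"linear": [0.0,0.0102,0.0002],"yaw": 0}

```text
t: 24.18
tool_pos: [0.5384, -0.0433, 0.0528]
orientation: [-1.348, 0.969, -0.96]
force: [-1.7, 0.0, 2.8]
opening: 0.0288
```

```bash
python3 - <<'E'
from h import *
inc((.5396,-.043,.0529,18.9))
E
```

```text
t 24.175 tcp [ 0.5384 -0.0433  0.0528] ztool ang 18.81 F [-1.7  0.   2.8] open 0.0288
[ 0.0001 -0.0001  0.0012] yaw -0.002
```

Call:
carry_out:
  increments:
    - {"linear": [0,0,0],"yaw": 0}
    - {"linear": [0,0,0],"yaw": 0}
    - {"linear": [0,0,0],"yaw": 0}
    - {"linear": [0,0,0],"yaw": 0}
    - {"linear": [0,0,0],"yaw": 0}
  gripper: 1

```text
t: 24.8
tool_pos: [0.5384, -0.0433, 0.0528]
orientation: [-1.348, 0.969, -0.96]
force: [-0.5, -0.5, -0.1]
opening: 0.0739
```

Call:
carry_out:
  increments:
    - {"linear": [0,-0.03,0],"yaw": 0}
    - {"linear": [0,-0.08,0],"yaw": 0}
    - {"linear": [0.05,-0.13,0],"yaw": 0}
    - {"linear": [0.11,-0.15,0],"yaw": 0}
    - {"linear": [0.17,-0.15,0],"yaw": 0}

```text
t: 25.42
tool_pos: [0.5943, -0.2014, 0.2056]
orientation: [-1.347, 0.963, -0.963]
force: [2.2, 0.9, 0.5]
opening: 0.0929
```

Call:
carry_out:
  increments:
    - {"linear": [0.06,0,0],"yaw": 0}
    - {"linear": [0.12,0,0],"yaw": 0}
    - {"linear": [0.12,0,0],"yaw": 0}

```text
t: 25.8
tool_pos: [0.6324, -0.3191, 0.2027]
orientation: [-1.347, 0.969, -0.964]
force: [-0.2, 0.6, -0.8]
opening: 0.0931
```

```bash
python3 - <<'E'
from h import *
inc()
a=pic('scene','s29');b=pic('top','t29')
A=cv2.resize(a[190:290,270:370],(400,400),interpolation=cv2.INTER_CUBIC)
B=cv2.resize(b[220:300,270:350],(400,400),interpolation=cv2.INTER_CUBIC)
cv2.imwrite('pics/c18.png',np.hstack([A,B]))
E
```

```text
t 25.8 tcp [ 0.6324 -0.3191  0.2027] ztool ang 18.63 F [-0.2  0.6 -0.8] open 0.0931
```

View pics/c18.png

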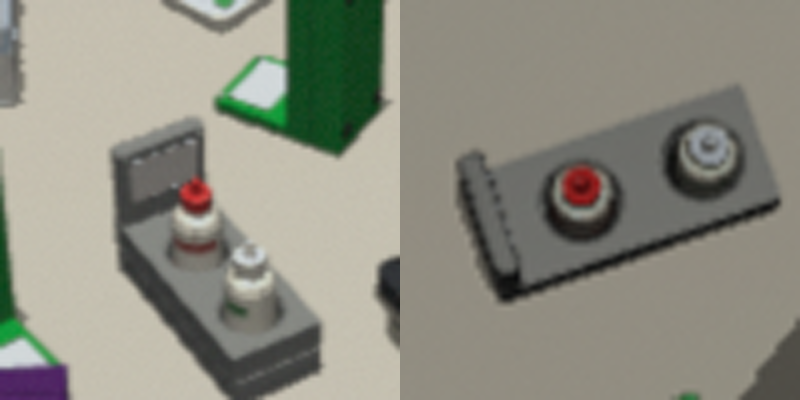

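View pics/s29.png

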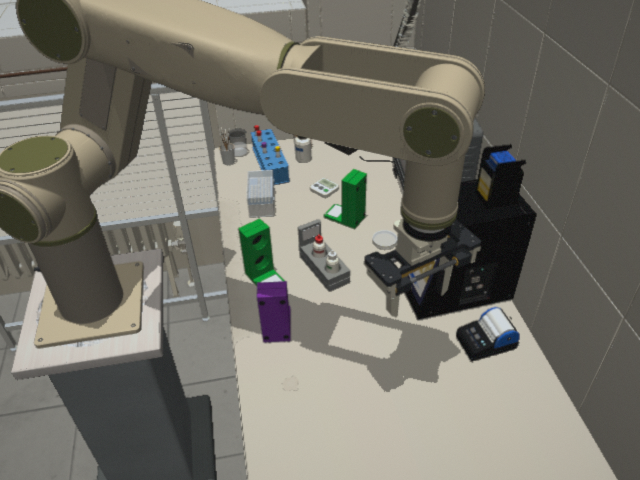

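```bash
python3 - <<'E'
from h import *
S=lambda u,v:('scene',(u/4+270-.4,v/4+190-.4));T=lambda u,v:('top',((u-400)/5+270-.4,v/5+220-.4))
P={'red cap top':(T(581,182),S(197,184)),'white cap top':(T(710,143),S(250,247)),'free far':(T(740,86),S(320,322)),'free near':(T(780,200),S(236,358))}
for k,(a,b) in P.items(): p,e=tri(a,b); print(k,p.round(4),round(e,4))
print('heel near (z0)',onz(*T(508,300),0).round(4),onz(*S(121,270),0).round(4))
u=np.array([.325,-.946]); 
print('pocket rims top z.04',onz(*T(582,201),.04).round(4),onz(*T(705,160),.04).round(4))
a0=cv2.imread('pics/top0.png');b=cv2.imread('pics/t29.png');d=cv2.absdiff(a0,b).max(2)
for n,(x,y,w,h) in {'timer':(165,212,42,42),'petri':(270,176,36,36)}.items(): print(n,int((d[y:y+h,x:x+w]>40).sum()))
E
```

```text
red cap top [0.5208 0.0157 0.0883] 0.0016
white cap top [ 0.539  -0.0425  0.088 ] 0.002
free far [ 0.5752 -0.0589  0.0386] 0.0019
free near [ 0.5222 -0.0772  0.039 ] 0.0043
heel near (z0) [0.478  0.0504 0.    ] [ 0.4795  0.0494 -0.    ]
pocket rims top z.04 [0.5192 0.0152 0.04  ] [ 0.5387 -0.0422  0.04  ]
timer 0
petri 0
```

```bash
python3 - <<'E'
from plant import robot
print(robot.close_job())
E
```

```text
the job is handed in; nothing more can be done
None
```

The grey stand is flat on its base. The red-capped bottle is in the pocket next to the panel and the white-capped one in the other pocket. I handed the job in at about 26 s of the 67 s.

**Tipping:** Two early tries slid the stand instead of tipping it.
- At 15 N grip it moved about 29 mm without tipping. I moved it back.
- At 5 N it tilted about 10° but slid about 17 mm. I then pressed the heel down lightly at 6 N, and it turned over smoothly in small steps.
- I slid the flat stand back about 16 mm before letting go.

**Last checks, from both cameras:**
- **Heel:** it lies about 3–4 mm from where it started.
- **Base:** the free end's rim measures 39 mm high, against 40 mm stated, so the base is flat.
- **Bottles:** each is within about 2 mm of its pocket centre and looks upright. Both cap tops measure 88 mm. That is about 22 mm above their height on the table, which is the floor height of the pockets.
- **Surroundings:** the timer and petri dish show no change in the top picture. The gripper is clear, with wrist force near zero.

**Disagreements:**
- The two cameras differed by 2–3 mm on the pocket positions, so I used a point between them.
- Cap heights read about 5 mm below the stated 71 mm, both before and after the move. I put this down to the cap points I picked in the images.

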